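# Fit the cooling parts to two bare boards on the repair bench

## Robot

A 7-joint arm with a two-finger parallel gripper is mounted at the origin on the work surface. World frame = base frame: x ahead of the robot, y to its left, z up, the work surface at z = 0. Lengths are in mm, angles in rad, forces in N, time in s.
With the tool pointing down it reaches from about 400 to 875 mm from the base axis. Payload 19.3 kg.
Tool frame: the origin (TCP) lies at the very end of the fingers, on their centre line; the grasp point (between the pads) lies 19 mm behind it; z points along the fingers, y is the direction in which the jaws open and shut (so a half turn about z gives the same grasp; the last joint's range is limited). The gripper opens to 85 mm and grips with 20 to 120 N. Pads are 22 mm wide; open, the fingers measure 114 mm over their backs; the gripper's body (76 mm by 85 mm) begins 54 mm behind the grasp point. The pads swing forward as they close: fully open they stand 13 mm farther back than shut.
Start: joints at [1.206, 0.521, -0.036, 1.599, 0.021, 1.021, -0.113], TCP at [181.565, -598.038, 231.291] pointing down, gripper open.
Joint ranges: [-2.91, 2.91], [-0.3, 2.13], [-1.5, 1.42], [0.17, 2.43], [-1.26, 4.41], [0.16, 1.93], [-2.52, 2.52]. Speed limits (rad/s): [1.89, 1.89, 2.39, 2.39, 3.01, 3.01, 3.01].

## Interface

Orientations are given as a rotation vector (axis times angle).
In Python, from cell import get_obs, read_camera, job_done gives the robot as it stands.
- The arm moves only by the shell command python3 -m handwheel 'ROWS' [FORCE]. ROWS is JSON, a list of rows, each a list of 7 numbers: the shift along the world's x, y, z in m, then the turn, a rotation vector about the world's x, y, z in degrees, then the gripper command: -1 is fully open, 1 is shut, values between are in proportion. A call has 1 to 5 rows; each row shifts and turns the commanded pose from where the row before left it; what a row does not reach is not made up. A row lasts 1/10 s, in which the tool goes at most 50 mm and 8.59 degrees, less where a joint would pass 70% of its speed; a pose out of reach is approached as far as the arm can. A call is refused whole if a number of a shift passes 0.05 or a number of a turn 8.59, either way. A call with a gripper value outside its range is refused whole. The fingers move at their own pace and stop on an object; FORCE is the grip in N (left out, the last holds). Time passes only in rows, so rows that do not move let the fingers close. It gives the time, the measured TCP pose, the force and the opening at its end, in the units of the state.
- get_obs(): the state, without advancing time (a new reading comes with each control period).
- read_camera(name): name is "scene" or "top" or "wrist"; returns a dict with "frame" (420x560x3 uint8, red, green, blue), "depth" (420x560 float32, mm along the optical axis (not along the pixel's ray), 0 where there is no reading), "fx", "fy", "cx", "cy" (pixels), "position" and "rotation" of the camera in the world. Camera axes: x right, y up, looking along -z (the intrinsics and any distortion apply to the point x, -y, -z); pixel columns grow to the right and rows downward; lengths in mm; the calibration is good to about 2 mm. A picture is of the moment at which its call begins.
- job_done(): hands the job in, once; it reports no verdict.
The state is a dict: "time_s": time; "joints": joint angles; "joint_vel": joint speeds; "tau": joint torques, N m; "tcp_pos": TCP position; "ee_rot": TCP orientation; "ft_force": force on the tool from outside, world axes, zero at the start; "ft_torque": the same for the moment, N m; "gripper_width": finger opening in mm.
Only numpy, scipy, OpenCV 4.12 (cv2) and the standard library are available. Lean on these libraries where they do the work, as an engineer would, in place of code of your own. Each camera call takes 0.05 s, during which the arm holds its last target.

## Task

Make both bare boards ready for test. First the square board: lay the processor flat in its socket, then stand the large heatsink centred on the processor and lay the large fan on that heatsink; then the oblong board: the small heatsink centred on its chip and the small fan on that. Set everything down gently, squared up with its board and right side up, not dropped; let go of each part before taking the next, and do not knock over or push away the pot of screws.

Things in the scene. Friction and masses are not known exactly. Their poses are not given: they have to be found in the camera images.
- cpu_mid (a point): processor: flat square black slab 50 x 50 x 10 mm with a bright metal lid inset in its top, about 60 g, loose, metal lid up on the bench mat (height 0). Any quarter turn of it is equally good. Point: its centre, half-way up; axes along its sides, z up.
- sink_l_mid (a point): large heatsink: finned aluminium block 60 x 60 x 32 mm, about 220 g, loose, fins up; flat underside; it can be gripped on any side. Any quarter turn of it is equally good. Point: its centre, half-way up; axes along its sides, z up.
- fan_l_mid (a point): large fan: square black frame 60 x 60 x 20 mm with blades and a hub, about 70 g, loose, lying flat; stiff sides. Any quarter turn of it is equally good. Point: its centre, half-way up; axes along its sides, z up.
- sink_s_mid (a point): small heatsink: finned aluminium block 40 x 40 x 22 mm, about 80 g, loose, fins up; flat underside; it can be gripped on any side. Any quarter turn of it is equally good. Point: its centre, half-way up; axes along its sides, z up.
- fan_s_mid (a point): small fan: square black frame 40 x 40 x 15 mm with blades and a hub, about 30 g, loose, lying flat; stiff sides. Any quarter turn of it is equally good. Point: its centre, half-way up; axes along its sides, z up.
- socket (a point): white socket in the middle of the square green board (170 x 170 mm, fixed on a beige stand, top 32 mm above the bench): frame 5 mm high, walls 5 mm wide, opening 60 x 60 mm. Point: middle of its floor, level with the board top; x, y along the board's sides, z up. Large heatsink ends 10 mm, large fan 42 mm above it. Connectors up to 13 mm high along the edges, over 60 mm off.
- chip (a point): bare grey chip, 30 x 30 mm, in the middle of the oblong green board (160 x 130 mm, fixed on a beige stand, top 32 mm above the bench). Point: middle of the chip's top, 6 mm above the board top; x, y along the board's sides, z up. Small heatsink rests on it, small fan 22 mm above it. Connectors up to 17 mm high along the short edges, over 60 mm off.
- pot_mid (a point): pot of screws, a bystander among the parts: round grey pot, 48 mm across, 30 mm high, 200 g, loose. Point: its centre, half-way up.
There are look-alikes about, which are no part of the job. What is shaped like the part that bears sink_s_mid but blue or orange is not meant.

How it is judged (in metres and radians):
On the way, in this order (a step that is already met when the one before it is completed fails the run):
1. the processor lies flat in the socket of the square board, released (horizontal distance between cpu_mid and socket below 0.009 m and z of cpu_mid in the frame of socket between 0.0025 and 0.0075 m and angle between cpu_mid's own z axis and vertical below 0.07 rad and (angle between the x axis of cpu_mid and the x axis of socket, either way round below 0.25 rad or angle between the x axis of cpu_mid and the y axis of socket, either way round below 0.25 rad) and contact force between the fingers and cpu below 0.05 N and linear speed of cpu below 0.02 m/s and angular speed of cpu below 0.2 rad/s), for 0.2 s.
2. the large heatsink stands centred on the processor, released (horizontal distance between sink_l_mid and socket below 0.012 m and z of sink_l_mid in the frame of socket between 0.023 and 0.029 m and angle between sink_l_mid's own z axis and vertical below 0.07 rad and (angle between the x axis of sink_l_mid and the x axis of socket, either way round below 0.25 rad or angle between the x axis of sink_l_mid and the y axis of socket, either way round below 0.25 rad) and contact force between the fingers and sink_l below 0.05 N and linear speed of sink_l below 0.02 m/s and angular speed of sink_l below 0.2 rad/s), for 0.2 s.
3. the large fan lies on the large heatsink, released (horizontal distance between fan_l_mid and sink_l_mid below 0.012 m and z of fan_l_mid in the frame of socket between 0.049 and 0.055 m and angle between fan_l_mid's own z axis and vertical below 0.07 rad and (angle between the x axis of fan_l_mid and the x axis of socket, either way round below 0.25 rad or angle between the x axis of fan_l_mid and the y axis of socket, either way round below 0.25 rad) and contact force between the fingers and fan_l below 0.05 N and linear speed of fan_l below 0.02 m/s and angular speed of fan_l below 0.2 rad/s), for 0.2 s.
4. the small heatsink stands centred on the chip of the oblong board, released (horizontal distance between sink_s_mid and chip below 0.01 m and z of sink_s_mid in the frame of chip between 0.008 and 0.014 m and angle between sink_s_mid's own z axis and vertical below 0.07 rad and (angle between the x axis of sink_s_mid and the x axis of chip, either way round below 0.25 rad or angle between the x axis of sink_s_mid and the y axis of chip, either way round below 0.25 rad) and contact force between the fingers and sink_s below 0.05 N and linear speed of sink_s below 0.02 m/s and angular speed of sink_s below 0.2 rad/s), for 0.2 s.
5. the small fan lies on the small heatsink, released (horizontal distance between fan_s_mid and sink_s_mid below 0.01 m and z of fan_s_mid in the frame of chip between 0.0265 and 0.0325 m and angle between fan_s_mid's own z axis and vertical below 0.07 rad and (angle between the x axis of fan_s_mid and the x axis of chip, either way round below 0.25 rad or angle between the x axis of fan_s_mid and the y axis of chip, either way round below 0.25 rad) and contact force between the fingers and fan_s below 0.05 N and linear speed of fan_s below 0.02 m/s and angular speed of fan_s below 0.2 rad/s), for 0.2 s.
At the end, for the whole second after the job is handed in: Processor flat in the socket (9 mm), large heatsink on it (12 mm from socket centre), large fan on that (12 mm); small heatsink on the chip, small fan on that (10 mm each). Heights within 3 mm, flat, square with the board within 14 degrees, any quarter turn; all released, at rest (all of step 1 and all of step 2 and all of step 3 and all of step 4 and all of step 5); the robot touches nothing.
It fails at once if the pot of screws is knocked over or pushed more than 30 mm (angle between pot_mid's own z axis and vertical above 0.5 rad or distance of pot_mid from where it was at the start of the episode above 0.03 m).
It fails at once if a part is dropped: it falls freely for more than about 2 cm ((contact force between the fingers and cpu below 0.02 N and linear speed of cpu above 0.65 m/s) or (contact force between the fingers and sink_l below 0.02 N and linear speed of sink_l above 0.65 m/s) or (contact force between the fingers and fan_l below 0.02 N and linear speed of fan_l above 0.65 m/s) or (contact force between the fingers and sink_s below 0.02 N and linear speed of sink_s above 0.65 m/s) or (contact force between the fingers and fan_s below 0.02 N and linear speed of fan_s above 0.65 m/s)).
It also fails if it takes over 118 s, if anything falls off the work surface, if the arm or the gripper's body presses on something with over 40 N, if the wrist force passes 120 N, or if a joint passes its speed limit or range.

## Working session

There is one attempt and no reset: what is moved stays moved. The work goes in short steps, Python scripts to look and compute and a shell command to move; the robot and the scene stay as the last step left them, time stands still between calls to the robot, and variables do not carry over. Pictures are saved under pics/ and viewed, and the job is handed in when it is done.

```bash
ls; mkdir -p pics; python3 - <<'E'
from cell import *
import cv2,numpy as np
o=get_obs();print(o)
for n in ["scene","top","wrist"]:
    c=read_camera(n);cv2.imwrite(f"pics/{n}0.png",c["frame"][:,:,::-1]);np.savez(f"pics/{n}0.npz",**c)
    print(n,c["fx"],c["fy"],c["cx"],c["cy"],c["position"],c["rotation"],[k for k in c])
E
```

```text
pics
{'time_s': 0.0, 'joints': array([ 1.20581582,  0.52201977, -0.0363039 ,  1.5999791 ,  0.02117487,
        1.02108636, -0.11278811]), 'joint_vel': array([-5.21100311e-04, -7.91901860e-04,  2.72017176e-04,  3.73390634e-04,
       -5.16009541e-05, -1.03288747e-03,  1.90233561e-03]), 'tau': array([ 1.13448797e-03, -9.27100611e+01,  1.98091440e+00, -3.69932520e+01,
        1.79286813e-02,  8.21452006e-03, -4.76216144e-05]), 'tcp_pos': array([ 181.44736311, -597.74598059,  230.73274762]), 'ee_rot': array([-3.10646531e+00, -4.61156302e-01,  3.61272473e-04]), 'ft_force': array([-0.13053822,  0.90499282,  0.41894475]), 'ft_torque': array([0.04508023, 0.05929641, 0.01057267]), 'gripper_width': 85.41885196506794}
scene 473.79425865871383 473.79425865871383 274.57368985844977 208.224819657825 [1211.46995777 -544.91457049  714.35896434] [0.85098833 0.41446598 0.80177677] ['frame', 'depth', 'fx', 'fy', 'cx', 'cy', 'position', 'rotation']
top 473.9271525671335 473.9271525671335 277.419402890047 208.89345709969572 [404.13654148   7.23590187 971.97194009] [ 0.10508235 -0.1176522  -1.55962533] ['frame', 'depth', 'fx', 'fy', 'cx', 'cy', 'position', 'rotation']
wrist 311.7446044429407 311.7446044429407 276.15653706246286 207.33567715736652 [ 258.91395961 -575.01746677  373.24501815] [-0.2751953   0.20502017 -1.26469288] ['frame', 'depth', 'fx', 'fy', 'cx', 'cy', 'position', 'rotation']
```

View pics/top0.png

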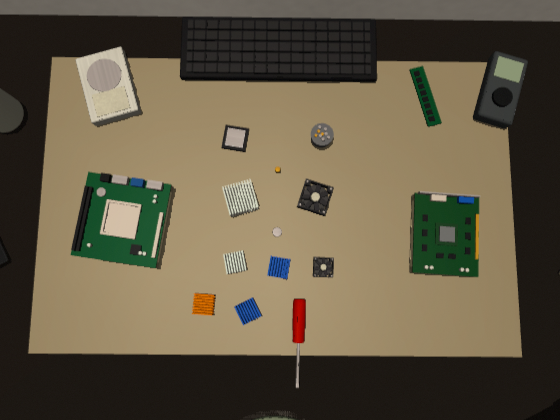

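View pics/scene0.png

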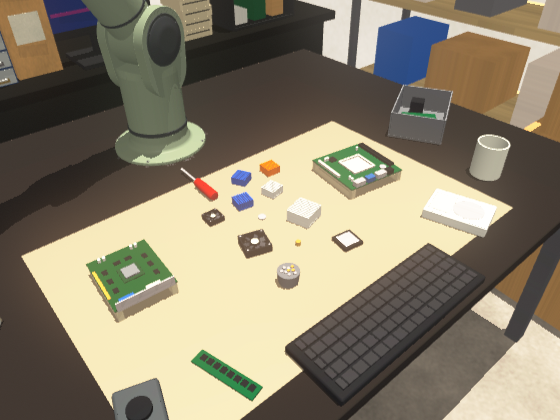

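View pics/wrist0.png

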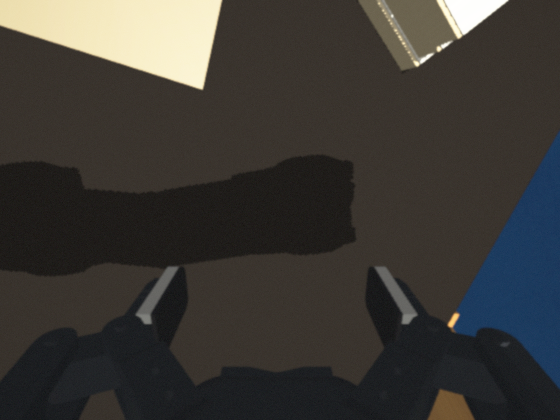

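The top view shows the robot at the bottom, with +x up and +y left.

| Item | Pixel | Note |
|---|---|---|
| Processor | (235,138) | |
| Large heatsink | (240,198) | |
| Large fan | (315,197) | |
| Small fan | (323,267) | |
| Pot | (322,135) | |
| Socket | (121,220) | |
| Chip | (447,234) | |
| Small heatsink candidates | (235,262) | bare aluminium, fits |
| | (279,268), (248,311) | blue, look-alikes |
| | (204,304) | orange, look-alike |

I'll confirm these in enlarged crops.

```bash
cat > h.py <<'E'
import numpy as np,cv2
from scipy.spatial.transform import Rotation as R
from cell import *
def load(n): return {k:v for k,v in np.load(f"pics/{n}.npz").items()}
def snap(cam,n):
    c=read_camera(cam);np.savez(f"pics/{n}.npz",**c);cv2.imwrite(f"pics/{n}.png",c["frame"][:,:,::-1]);return c
def w2p(c,P):
    q=R.from_rotvec(c["rotation"]).inv().apply(np.atleast_2d(P)-c["position"])
    return np.c_[c["cx"]+c["fx"]*q[:,0]/-q[:,2], c["cy"]-c["fy"]*q[:,1]/-q[:,2]]
def p2w(c,uv,z):
    uv=np.atleast_2d(uv).astype(float)
    d=np.c_[(uv[:,0]-c["cx"])/c["fx"],-(uv[:,1]-c["cy"])/c["fy"],-np.ones(len(uv))]
    d=R.from_rotvec(c["rotation"]).apply(d)
    return c["position"]+d*((z-c["position"][2])/d[:,2])[:,None]
def crop(c,u,v,r,s):
    u,v=int(u),int(v);i=c["frame"][max(v-r,0):v+r,max(u-r,0):u+r,::-1]
    return cv2.resize(i,None,fx=s,fy=s,interpolation=cv2.INTER_CUBIC)
E
python3 - <<'E'
from h import *
c=load("top0")
L=[(235,138),(240,198),(315,197),(235,262),(323,267),(121,220),(447,234),(279,268)]
t=[cv2.putText(crop(c,u,v,25,4),f"{u},{v}",(3,12),0,.4,(0,0,255)) for u,v in L]
cv2.imwrite("pics/t1.png",np.vstack([np.hstack(t[:4]),np.hstack(t[4:])]))
E
```

```text
(no output)
```

View pics/t1.png

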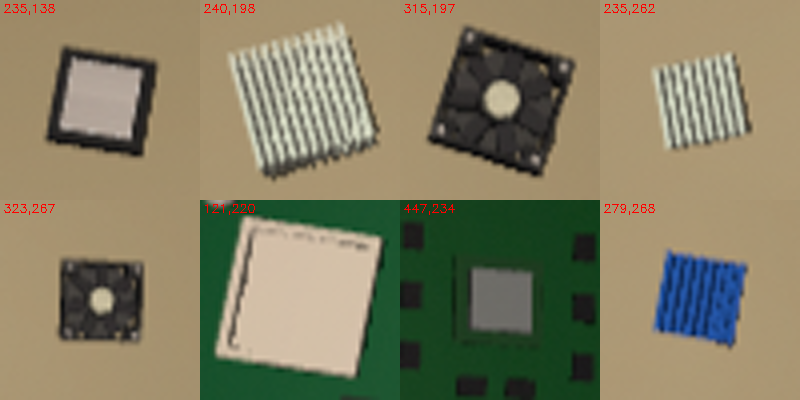

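Crop check: (235,262) is the bare aluminium 8-fin block, so it is sink_s. (279,268) is the blue look-alike. Next I'll turn the corners I read into poses.

```bash
cat > m.py <<'E'
from h import *
c=load("top0")
D={"cpu":((235,138),10,[(62,47),(156,62),(143,155),(47,140)]),
"sink_l":((240,198),32,[(29,53),(143,24),(178,140),(64,166)]),
"fan_l":((315,197),20,[(65,27),(174,62),(142,176),(30,140)]),
"sink_s":((235,262),22,[(53,66),(133,54),(150,132),(67,148)]),
"fan_s":((323,267),15,[(60,60),(142,62),(142,141),(60,139)]),
"socket":((121,220),37,[(44,16),(182,38),(157,177),(16,156)]),
"chip":((447,234),38,[(71,67),(132,69),(132,133),(71,131)])}
for n,((u,v),z,k) in D.items():
    p=p2w(c,np.array(k)/4-.125*3+[u-25,v-25],z)[:,:2]
    (x,y)=p.mean(0)
    e=np.roll(p,-1,0)-p; a=np.degrees(np.angle(np.mean(np.exp(4j*np.arctan2(e[:,1],e[:,0]))))/4)
    print(n,p.mean(0).round(1),"ang",a.round(1),"sides",np.linalg.norm(e,axis=1).round(1))
E
python3 m.py; python3 - <<'E'
from h import *
o=get_obs();print(R.from_rotvec(o["ee_rot"]).as_matrix().round(3))
c=load("top0");p=p2w(c,(322,134),30);print("pot",p)
E
```

```text
cpu [691.2  89.8] ang -7.9 sides [50.1 50.6 50.8 50.8]
sink_l [563.   74.6] ang 16.1 sides [59.2 61.9 58.4 60.3]
fan_l [565.7 -76.9] ang -17.0 sides [58.5 61.2 59.6 61.3]
sink_s [433.2  84.2] ang 11.2 sides [40.3 39.7 41.8 41.3]
fan_s [424.6 -92. ] ang -0.6 sides [41.3 39.4 41.  39.3]
socket [515.4 310.9] ang -7.9 sides [69.9 69.9 70.5 70.7]
chip [ 491.2 -336.3] ang -1.9 sides [30.4 31.8 30.2 31.8]
[[ 0.957  0.291 -0.   ]
 [ 0.291 -0.957  0.001]
 [-0.    -0.001 -1.   ]]
pot [[695.17132366 -90.26304863  30.        ]]
```

Sides come out right (50, 60, 40, 70 and 30 mm). I'll cross-check by projecting these poses into the scene camera.

```bash
python3 - <<'E'
from h import *
c=load("scene0")
P={"cpu":(691.2,89.8,-7.9,25,10),"sink_l":(563,74.6,16.1,30,32),"fan_l":(565.7,-76.9,-17,30,20),"sink_s":(433.2,84.2,11.2,20,22),"fan_s":(424.6,-92,-.6,20,15),"socket":(515.4,310.9,-7.9,35,37),"chip":(491.2,-336.3,-1.9,15,38)}
t=[]
for n,(x,y,a,h,z) in P.items():
    q=np.array([(1,1),(1,-1),(-1,-1),(-1,1)])*h@np.array([[np.cos(np.radians(a)),np.sin(np.radians(a))],[-np.sin(np.radians(a)),np.cos(np.radians(a))]])
    uv=w2p(c,np.c_[q+[x,y],np.full(4,z)]);m=uv.mean(0).astype(int)
    i=crop(c,*m,25,4);k=((uv-m+25)*4+1.5).astype(np.int32)
    cv2.polylines(i,[k],True,(0,0,255),1);cv2.putText(i,n,(3,12),0,.4,(255,0,0));t.append(i)
t.append(t[0])
cv2.imwrite("pics/t2.png",np.vstack([np.hstack(t[:4]),np.hstack(t[4:])]))
E
```

```text
(no output)
```

View pics/t2.png

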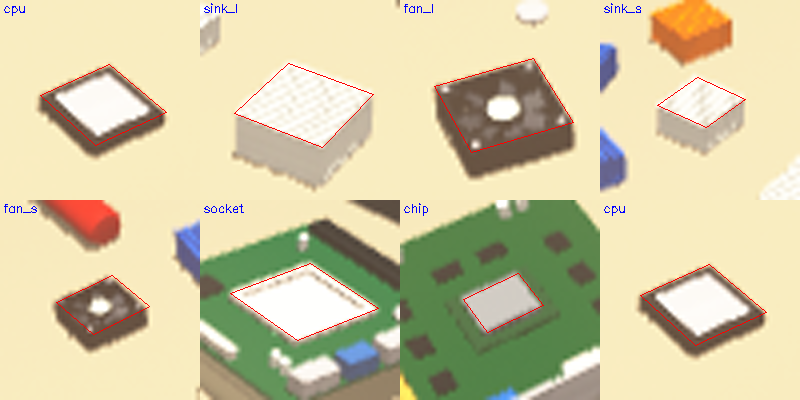

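The outlines match the scene view to 1–2 mm. Moving to the processor.

```bash
python3 -m handwheel '[[0.03,0.04,0,0,0,-5,-0.65],[0.03,0.04,0,0,0,-5,-0.65],[0.03,0.04,0,0,0,-5,-0.65],[0.03,0.04,0,0,0,-5,-0.65],[0.03,0.04,0,0,0,-4.8,-0.65]]' 40
```

```text
time_s: 0.65
tcp_pos: [332.4, -396.2, 231.3]
ee_rot: [-3.134, 0.223, -0.0]
ft_force: [0.7, -0.7, -0.5]
gripper_width: 70.4
```

```bash
python3 -m handwheel '[[0.03,0.04,0,0,0,0,-0.65],[0.03,0.04,0,0,0,0,-0.65],[0.03,0.04,0,0,0,0,-0.65],[0.03,0.04,0,0,0,0,-0.65],[0.03,0.04,0,0,0,0,-0.65]]'
```

```text
time_s: 1.15
tcp_pos: [482.4, -196.2, 231.4]
ee_rot: [3.134, -0.217, 0.0]
ft_force: [2.1, -2.1, 0.5]
gripper_width: 70.4
```

```bash
python3 -m handwheel '[[0.03,0.04,0,0,0,0,-0.65],[0.03,0.04,0,0,0,0,-0.65],[0.03,0.04,0,0,0,0,-0.65],[0.03,0.04,0,0,0,0,-0.65],[0.03,0.04,0,0,0,0,-0.65]]'
```

```text
time_s: 1.65
tcp_pos: [632.4, 3.8, 231.1]
ee_rot: [3.134, -0.217, -0.0]
ft_force: [-0.1, -1.6, 0.5]
gripper_width: 70.7
```

```bash
python3 -m handwheel '[[0.029,0.043,0,0,0,0,-0.5],[0.0298,0.043,0,0,0,0,-0.5],[0,0,-0.05,0,0,0,-0.5],[0,0,-0.05,0,0,0,-0.5],[0,0,-0.04,0,0,0,-0.5]]'; python3 - <<'E'
from h import *
snap("wrist","w1")
E
```

```text
time_s: 2.15
tcp_pos: [687.0, 84.7, 88.2]
ee_rot: [3.134, -0.216, -0.003]
ft_force: [0.7, 0.8, 0.2]
gripper_width: 64.0
```

View pics/w1.png

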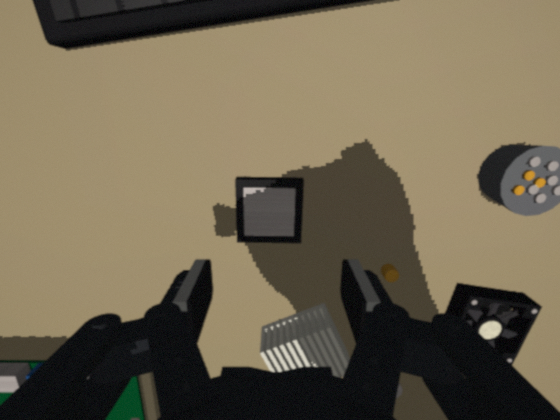

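The wrist view shows the processor square with the jaws, corners about (237,177), (303,178), (302,243), (236,242). I'll locate it from this view.

```bash
python3 - <<'E'
from h import *
c=load("w1");print(p2w(c,[(237,177),(303,178),(302,243),(236,242)],10).mean(0), c["position"]);print(get_obs()["tcp_pos"])
E
python3 -m handwheel '[[0.0042,0.0051,-0.03,0,0,0,-0.5],[0,0,-0.03,0,0,0,-0.5],[0,0,-0.015,0,0,0,-0.5],[0,0,0,0,0,0,-0.5]]'
```

```text
[692.15428749  88.31574025  10.        ] [767.38726409  73.15701762 230.544601  ]
[684.04116576  84.10780484  82.005359  ]
time_s: 2.6
tcp_pos: [691.3, 89.3, 15.0]
ee_rot: [3.133, -0.217, -0.004]
ft_force: [-0.6, 0.3, 0.1]
gripper_width: 64.1
```

```bash
python3 -m handwheel '[[0,0,-0.012,0,0,0,-0.5],[0,0,0,0,0,0,-0.4],[0,0,0,0,0,0,0],[0,0,0,0,0,0,0.2],[0,0,0,0,0,0,0.2]]' 40; python3 - <<'E'
from h import *
snap("wrist","w2")
E
```

```text
time_s: 3.1
tcp_pos: [692.6, 89.6, 5.5]
ee_rot: [-3.134, 0.217, -0.001]
ft_force: [-2.5, -1.0, 6.9]
gripper_width: 47.5
```

View pics/w2.png

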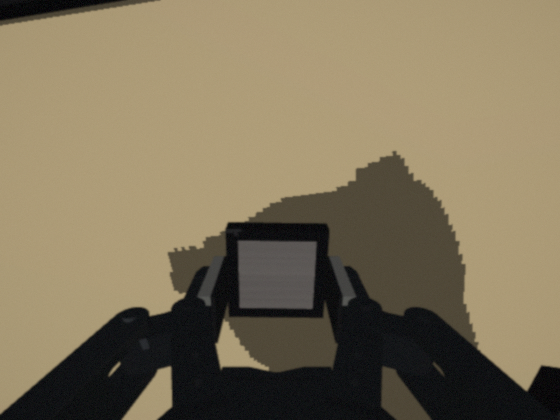

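Width 47.5 and a 6.9 N upward force are odd, so I'll check before lifting.

```bash
python3 -m handwheel '[[0,0,0,0,0,0,0.2],[0,0,0.001,0,0,0,0.2]]'; python3 - <<'E'
from h import *
o=get_obs();print(o["tcp_pos"],o["ft_force"],o["gripper_width"])
c=load("w2")
d=c["depth"]
v,u=np.mgrid[0:420,0:560]
D=np.stack([(u-c["cx"])/c["fx"]*d,-(v-c["cy"])/c["fy"]*d,-d],-1)
W=R.from_rotvec(c["rotation"]).apply(D.reshape(-1,3)).reshape(420,560,3)+c["position"]
for u0,v0 in [(278,230),(278,270),(235,270),(322,270),(218,265),(338,265),(335,260),(212,300),(345,300),(278,310),(400,230)]: print(u0,v0,W[v0,u0].round(1))
cv2.imwrite("pics/c2.png",crop(c,278,280,75,5))
E
```

```text
time_s: 3.35
tcp_pos: [692.6, 89.6, 6.1]
ee_rot: [-3.134, 0.217, -0.002]
ft_force: [-0.6, -0.3, -0.6]
gripper_width: 47.4
[692.58132074  89.59969563   6.12414087] [-0.62897835 -0.33186341 -0.61219909] 47.353256454357144
278 230 [716.   84.8  10.2]
278 270 [694.   87.8   9.1]
235 270 [697.8 108.9  10.5]
322 270 [691.3  66.    9.7]
218 265 [706.7 114.   20.2]
338 265 [699.8  59.5  21.5]
335 260 [700.   60.1  17. ]
212 300 [704.4 112.5  44.3]
345 300 [698.4  61.5  45.8]
278 310 [671.3  91.   10.2]
400 230 [703.8  23.9   1.4]
```

View pics/c2.png

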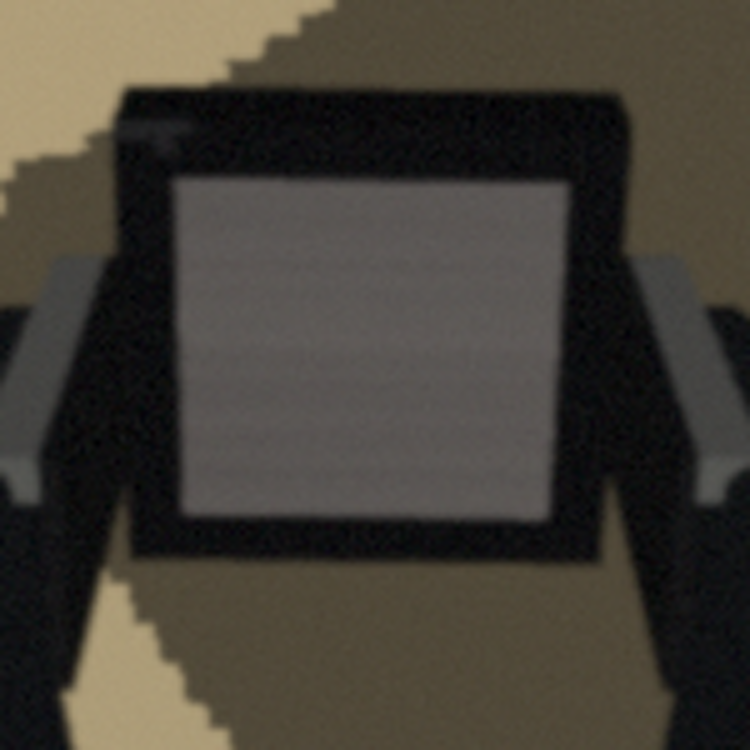

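```bash
python3 - <<'E'
from h import *
c=snap("wrist","w3")
d=c["depth"]
v,u=np.mgrid[0:420,0:560]
D=np.stack([(u-c["cx"])/c["fx"]*d,-(v-c["cy"])/c["fy"]*d,-d],-1)
W=R.from_rotvec(c["rotation"]).apply(D.reshape(-1,3)).reshape(420,560,3)+c["position"]
T=get_obs()["tcp_pos"];a=np.radians(-7.9)
L=W-T;X=L[...,0]*np.cos(a)+L[...,1]*np.sin(a);Y=-L[...,0]*np.sin(a)+L[...,1]*np.cos(a)
for vv in (256,262,270,280,290):
    print(vv,[(uu,round(X[vv,uu]),round(Y[vv,uu],1),round(W[vv,uu,2],1)) for uu in range(318,352,3)])
E
```

```text
256 [(318, 10, np.float64(-21.3), np.float64(10.1)), (321, 9, np.float64(-22.9), np.float64(9.4)), (324, 10, np.float64(-24.3), np.float64(10.1)), (327, 11, np.float64(-25.4), np.float64(11.9)), (330, 11, np.float64(-26.7), np.float64(12.6)), (333, 11, np.float64(-28.3), np.float64(12.4)), (336, 11, np.float64(-29.7), np.float64(12.6)), (339, 11, np.float64(-31.2), np.float64(12.3)), (342, 4, np.float64(-35.5), np.float64(0.1)), (345, 5, np.float64(-36.9), np.float64(0.7)), (348, 5, np.float64(-38.6), np.float64(0.2)), (351, 5, np.float64(-40.3), np.float64(0.1))]
262 [(318, 7, np.float64(-21.4), np.float64(10.6)), (321, 6, np.float64(-23.0), np.float64(9.6)), (324, 6, np.float64(-24.4), np.float64(10.1)), (327, 10, np.float64(-24.7), np.float64(16.9)), (330, 12, np.float64(-25.5), np.float64(19.8)), (333, 11, np.float64(-27.2), np.float64(18.5)), (336, 11, np.float64(-28.5), np.float64(19.0)), (339, 11, np.float64(-29.9), np.float64(18.8)), (342, 1, np.float64(-35.6), np.float64(0.8)), (345, 1, np.float64(-37.2), np.float64(0.5)), (348, 1, np.float64(-38.8), np.float64(0.7)), (351, 
[... 1069 characters left out ...]
29.5), np.float64(34.2)), (348, 11, np.float64(-30.8), np.float64(34.0)), (351, 7, np.float64(-33.9), np.float64(27.2))]
290 [(318, -9, np.float64(-21.9), np.float64(11.4)), (321, -10, np.float64(-23.6), np.float64(10.4)), (324, -7, np.float64(-24.5), np.float64(13.8)), (327, -2, np.float64(-24.4), np.float64(22.4)), (330, 2, np.float64(-24.5), np.float64(28.8)), (333, 6, np.float64(-24.6), np.float64(34.9)), (336, 10, np.float64(-24.7), np.float64(40.1)), (339, 11, np.float64(-25.4), np.float64(42.4)), (342, 11, np.float64(-26.8), np.float64(41.5)), (345, 11, np.float64(-27.8), np.float64(42.2)), (348, 12, np.float64(-28.8), np.float64(42.8)), (351, 11, np.float64(-30.3), np.float64(41.7))]
```

The pad bottoms sit at about z 10, so they are on the very top edge of the processor. I'll reopen, check the height and grip lower.

```bash
python3 -m handwheel '[[0,0,0,0,0,0,-0.5],[0,0,0,0,0,0,-0.5],[0,0,0,0,0,0,-0.5]]'; python3 -m handwheel '[[0,0,-0.003,0,0,0,-0.5],[0,0,0,0,0,0,-0.5]]';  python3 - <<'E'
from h import *
c=snap("wrist","w4");cv2.imwrite("pics/c4.png",crop(c,278,280,75,5))
E
```

```text
time_s: 3.7
tcp_pos: [692.2, 89.7, 5.3]
ee_rot: [-3.134, 0.217, -0.0]
ft_force: [-0.0, 0.6, 0.4]
gripper_width: 64.2
time_s: 3.9
tcp_pos: [691.9, 89.6, 1.8]
ee_rot: [3.134, -0.217, -0.001]
ft_force: [0.2, -0.7, -0.2]
gripper_width: 64.2
```

View pics/c4.png

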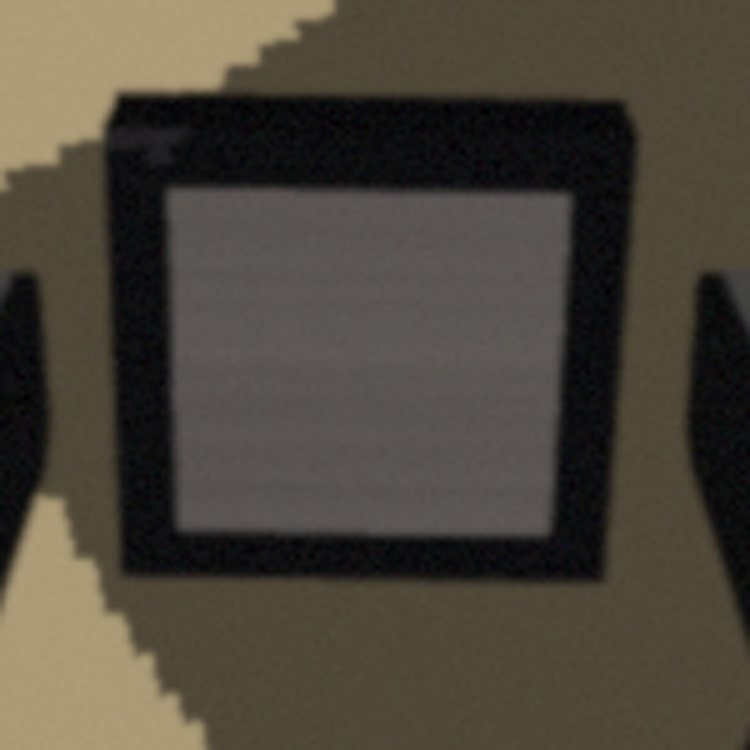

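```bash
python3 -m handwheel '[[0,0,0,0,0,0,-0.3],[0,0,0,0,0,0,-0.1],[0,0,0,0,0,0,0.1],[0,0,0,0,0,0,0.1],[0,0,0,0,0,0,0.1]]' 30; python3 - <<'E'
from h import *
c=snap("wrist","w5");cv2.imwrite("pics/c5.png",crop(c,278,280,75,5))
E
```

```text
time_s: 4.45
tcp_pos: [692.3, 89.7, 2.5]
ee_rot: [-3.134, 0.217, -0.0]
ft_force: [-1.1, 0.1, 4.8]
gripper_width: 48.9
```

View pics/c5.png

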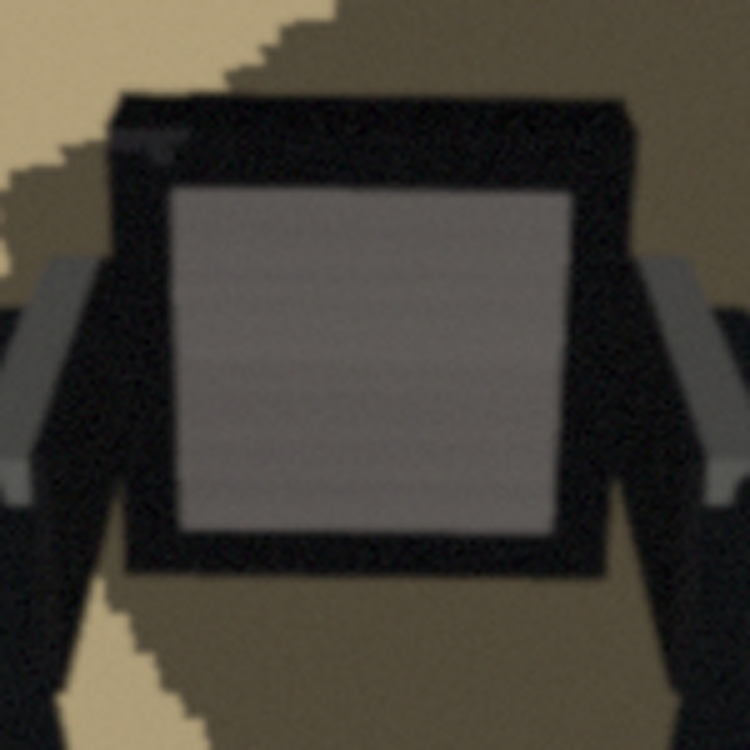

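```bash
python3 -m handwheel '[[0,0,0.005,0,0,0,0.1],[0,0,0.005,0,0,0,0.1],[0,0,0.005,0,0,0,0.1],[0,0,0,0,0,0,0.1]]' 30; python3 - <<'E'
from h import *
c=snap("wrist","w6");cv2.imwrite("pics/c6.png",crop(c,278,280,75,5))
E
```

```text
time_s: 4.9
tcp_pos: [692.7, 89.6, 18.3]
ee_rot: [-3.134, 0.217, -0.002]
ft_force: [0.1, -0.1, -0.6]
gripper_width: 49.0
```

View pics/c6.png

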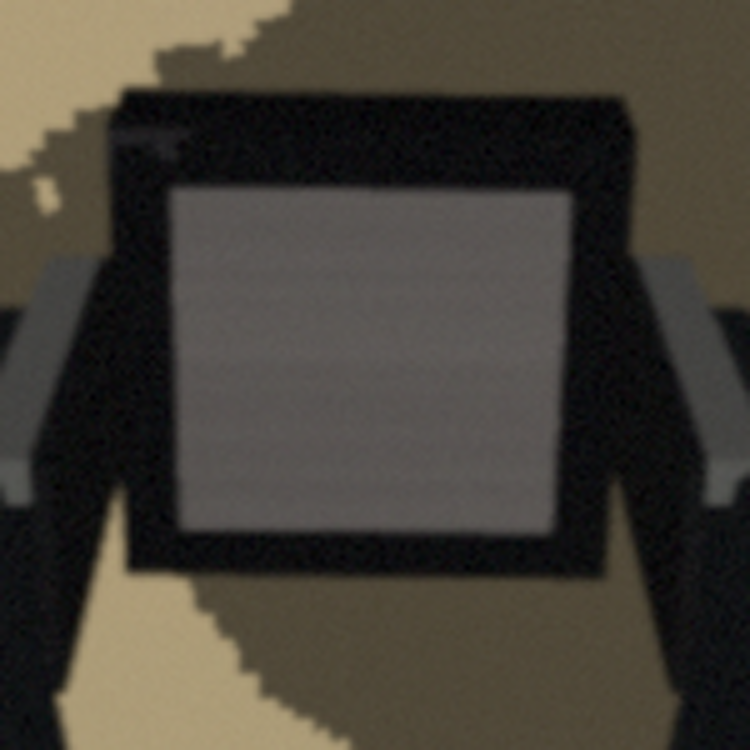

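The processor is held level. Carrying it to the socket at z of about 100.

```bash
python3 -m handwheel '[[0,0,0.03,0,0,0,0.1],[0,0,0.04,0,0,0,0.1],[-0.01,0.012,0.02,0,0,0,0.1],[-0.02,0.025,0,0,0,0,0.1],[-0.025,0.031,0,0,0,0,0.1]]' 30
```

```text
time_s: 5.45
tcp_pos: [637.4, 157.1, 107.9]
ee_rot: [-3.134, 0.22, -0.002]
ft_force: [-0.4, 0.8, -1.1]
gripper_width: 48.5
```

```bash
python3 -m handwheel '[[-0.025,0.031,0,0,0,0,0.1],[-0.025,0.031,0,0,0,0,0.1],[-0.025,0.031,0,0,0,0,0.1],[-0.02,0.025,0,0,0,0,0.1],[-0.015,0.019,0,0,0,0,0.1]]' 30
```

```text
time_s: 5.95
tcp_pos: [525.5, 296.6, 107.3]
ee_rot: [-3.134, 0.214, 0.001]
ft_force: [0.5, 0.0, -0.8]
gripper_width: 48.5
```

```bash
python3 -m handwheel '[[-0.0055,0.0095,0,0,0,0,0.1],[0,0,0,0,0,0,0.1],[0,0,0,0,0,0,0.1]]' 30;  python3 - <<'E'
from h import *
c=snap("wrist","w7");print(get_obs()["tcp_pos"])
E
```

```text
time_s: 6.25
tcp_pos: [522.6, 303.0, 107.2]
ee_rot: [3.133, -0.218, 0.001]
ft_force: [0.7, 0.1, -1.4]
gripper_width: 48.8
[522.75625985 302.65245627 107.22193898]
```

View pics/w7.png

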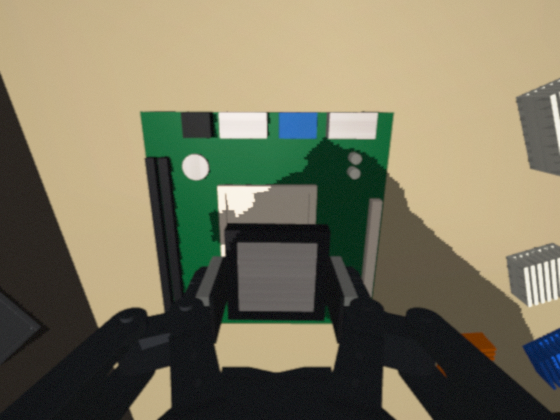

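The wrist view shows the socket frame's far outer corners at (218,185) and (317,185), and the processor is level. Checking the socket centre from these.

```bash
python3 - <<'E'
from h import *
c=load("w7");p=p2w(c,[(218,185),(317,185)],37);e=p[1]-p[0];print(p,np.linalg.norm(e),np.degrees(np.arctan2(e[0],-e[1])))
n=np.array([e[1],-e[0],0])/np.linalg.norm(e);m=p.mean(0);print(m+35*n,m-35*n)
q=p2w(c,[(226,226),(330,226),(326,320),(229,319)],107-2.9+10);print(q.mean(0))
E
python3 -m handwheel '[[-0.0066,0.0082,-0.02,0,0,0,0.1],[0,0,-0.02,0,0,0,0.1],[0,0,0,0,0,0,0.1]]' 30;
```

```text
[[554.85938507 339.01646418  37.        ]
 [545.18115293 270.18898561  37.        ]] 69.50460403867545 -8.004212920086347
[515.36124485 309.4763319   37.        ] [584.67929314 299.72911789  37.        ]
[523.01131803 301.56013639 114.1       ]
time_s: 6.6
tcp_pos: [514.7, 310.4, 65.1]
ee_rot: [3.131, -0.219, -0.004]
ft_force: [-0.3, -0.5, -1.8]
gripper_width: 49.0
```

```bash
python3 -m handwheel '[[0.0003,0,-0.01,0,0,0,0.1],[0,0,-0.01,0,0,0,0.1],[0,0,-0.006,0,0,0,0.1],[0,0,-0.002,0,0,0,0.1],[0,0,0,0,0,0,0.1]]' 30; python3 - <<'E'
from h import *
c=snap("wrist","w8");cv2.imwrite("pics/c8.png",crop(c,278,270,75,5))
E
```

```text
time_s: 7.1
tcp_pos: [515.4, 312.2, 39.1]
ee_rot: [3.134, -0.217, -0.0]
ft_force: [-0.0, -0.8, -0.8]
gripper_width: 48.8
```

View pics/c8.png

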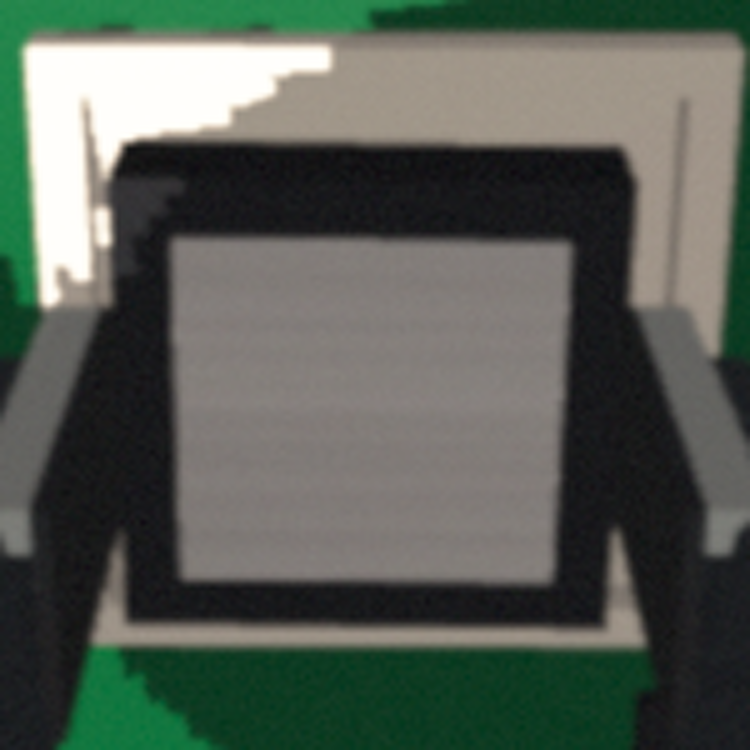

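Left and right gaps are 87 vs 113 crop px, so I'll shift about 1.2 mm toward -y and lower until contact.

```bash
python3 -m handwheel '[[0,-0.0012,-0.001,0,0,0,0.1],[0,0,-0.0012,0,0,0,0.1],[0,0,-0.001,0,0,0,0.1],[0,0,0,0,0,0,0.1]]' 30
```

```text
time_s: 7.55
tcp_pos: [515.4, 311.1, 36.0]
ee_rot: [-3.134, 0.217, 0.0]
ft_force: [0.1, -0.1, -0.6]
gripper_width: 48.8
```

```bash
python3 -m handwheel '[[0,0,-0.0005,0,0,0,0.1],[0,0,-0.0005,0,0,0,0.1],[0,0,0,0,0,0,0.1]]' 30; python3 -m handwheel '[[0,0,-0.0004,0,0,0,0.1],[0,0,-0.0004,0,0,0,0.1],[0,0,0,0,0,0,0.1]]' 30
```

```text
time_s: 7.85
tcp_pos: [515.4, 311.1, 35.0]
ee_rot: [3.134, -0.217, -0.0]
ft_force: [-0.8, 0.0, 0.7]
gripper_width: 48.6
time_s: 8.15
tcp_pos: [515.4, 311.1, 34.4]
ee_rot: [-3.134, 0.217, -0.0]
ft_force: [-1.0, -0.4, 3.4]
gripper_width: 49.0
```

Contact at 3.4 N. Releasing and lifting.

```bash
python3 -m handwheel '[[0,0,0.0005,0,0,0,-0.1],[0,0,0,0,0,0,-0.25],[0,0,0,0,0,0,-0.5],[0,0,0,0,0,0,-0.5],[0,0,0.02,0,0,0,-0.5]]' 30; python3 -m handwheel '[[0,0,0.04,0,0,0,-0.5],[0,0,0.02,0,0,0,-0.5],[0,0,0,0,0,0,-0.65]]'; python3 - <<'E'
from h import *
c=snap("wrist","w9")
E
```

```text
time_s: 8.65
tcp_pos: [514.2, 310.4, 53.0]
ee_rot: [3.132, -0.216, -0.004]
ft_force: [-1.3, -0.5, 0.2]
gripper_width: 63.8
time_s: 8.95
tcp_pos: [516.7, 311.9, 117.7]
ee_rot: [-3.131, 0.217, -0.006]
ft_force: [0.5, 0.7, 0.1]
gripper_width: 70.3
```

View pics/w9.png

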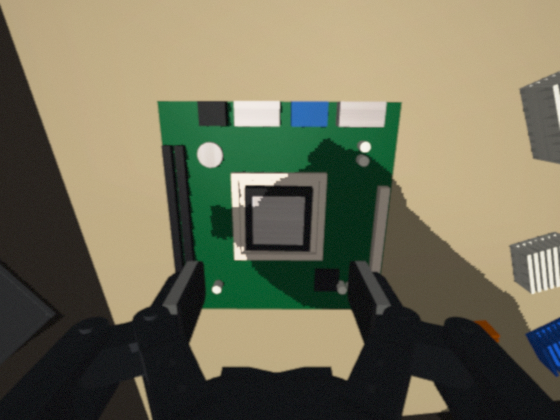

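The processor (233–325,173–261) sits in the socket, centred. On to the large heatsink, turning +24°.

```bash
python3 -m handwheel '[[0.004,-0.025,0.01,0,0,4,-0.8],[0.008,-0.04,0,0,0,5,-0.8],[0.008,-0.04,0,0,0,5,-0.8],[0.008,-0.04,0,0,0,5,-0.8],[0.008,-0.04,0,0,0,5,-0.8]]'; python3 -m handwheel '[[0.006,-0.03,0,0,0,0,-0.8],[0.004,-0.0125,0,0,0,0,-0.8],[0.0,-0.005,0,0,0,0,-0.8],[0.0,0,0,0,0,0,-0.8]]'; python3 - <<'E'
from h import *
c=snap("wrist","w10");print(get_obs()["tcp_pos"])
E
```

```text
time_s: 9.5
tcp_pos: [551.0, 124.4, 123.8]
ee_rot: [3.11, 0.446, -0.002]
ft_force: [0.8, 0.0, 0.2]
gripper_width: 77.2
time_s: 9.9
tcp_pos: [561.0, 79.0, 124.3]
ee_rot: [-3.11, -0.439, 0.001]
ft_force: [-0.4, -0.3, 0.4]
gripper_width: 76.5
[560.98954044  79.85817454 124.43240408]
```

View pics/w10.png

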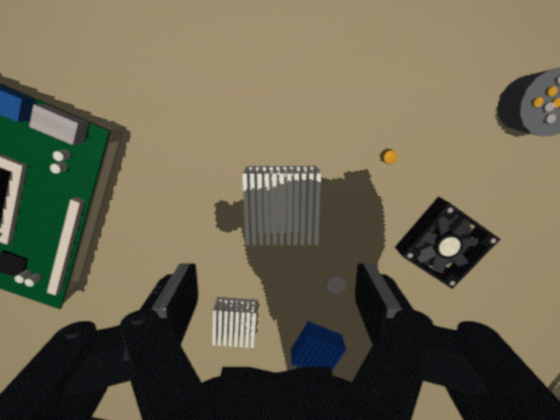

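The heatsink is square with the jaws; top-face corners about (243,174), (321,173), (321,246), (245,246).

```bash
python3 - <<'E'
from h import *
c=load("w10");p=p2w(c,[(243,174),(321,173),(321,246),(245,246)],32);print(p.mean(0),np.linalg.norm(np.roll(p,-1,0)-p,axis=1))
E
python3 -m handwheel '[[0.001,-0.004,-0.03,0,0,0,-0.8],[0.001,0,-0.03,0,0,0,-0.8],[0.0,0,-0.02,0,0,0,-0.8],[0.0,0,0,0,0,0,-0.8]]'
```

```text
[562.1406543   73.46116322  32.        ] [59.72466493 61.47398771 62.88903542 60.63530393]
time_s: 10.35
tcp_pos: [561.6, 76.2, 42.4]
ee_rot: [-3.11, -0.443, 0.006]
ft_force: [-1.2, 0.5, 0.0]
gripper_width: 76.7
```

```bash
python3 -m handwheel '[[0.001,-0.002,-0.012,0,0,0,-0.8],[0,0,-0.012,0,0,0,-0.8],[0.0,0,-0.008,0,0,0,-0.8],[0.0,0,0,0,0,0,-0.6],[0.0,0,0,0,0,0,-0.3]]' 50;  python3 -m handwheel '[[0,0,0,0,0,0,-0.2],[0,0,0,0,0,0,-0.2],[0,0,0,0,0,0,-0.2],[0,0,0.005,0,0,0,-0.2],[0,0,0.005,0,0,0,-0.2]]'; python3 - <<'E'
from h import *
c=snap("wrist","w11")
E
```

```text
time_s: 10.85
tcp_pos: [564.4, 72.9, 13.1]
ee_rot: [-3.11, -0.44, 0.0]
ft_force: [-0.4, 1.2, -0.4]
gripper_width: 58.8
time_s: 11.35
tcp_pos: [564.4, 72.6, 23.1]
ee_rot: [-3.111, -0.44, 0.0]
ft_force: [-0.3, 0.1, -1.3]
gripper_width: 58.4
```

View pics/w11.png

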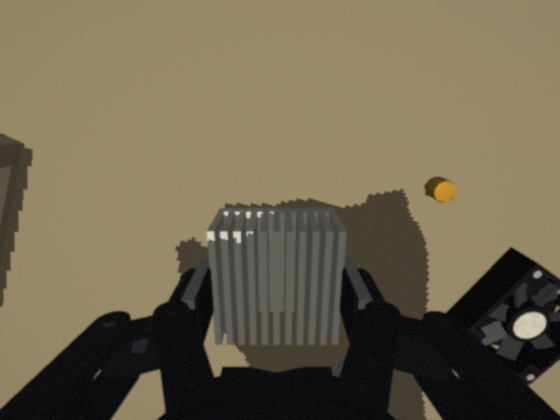

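```bash
python3 -m handwheel '[[0,0,0.025,0,0,0,-0.2],[0,0,0.035,0,0,0,-0.2],[-0.003,0.015,0.025,0,0,0,-0.2],[-0.006,0.03,0,0,0,-5,-0.2],[-0.008,0.04,0,0,0,-5,-0.2]]' 50;  python3 -m handwheel '[[-0.008,0.04,0,0,0,-5,-0.2],[-0.008,0.04,0,0,0,-5,-0.2],[-0.006,0.03,0,0,0,-4,-0.2],[-0.003,0.015,0,0,0,0,-0.2],[0,0,0,0,0,0,-0.2]]'; python3 - <<'E'
from h import *
c=snap("wrist","w12");print(get_obs()["tcp_pos"])
E
```

```text
time_s: 11.9
tcp_pos: [548.1, 156.8, 109.0]
ee_rot: [3.138, 0.156, 0.003]
ft_force: [1.0, 0.3, -2.4]
gripper_width: 58.6
time_s: 12.4
tcp_pos: [521.6, 284.9, 107.9]
ee_rot: [-3.134, 0.209, 0.0]
ft_force: [-0.6, -1.3, -2.7]
gripper_width: 58.7
[522.20658023 282.81372529 107.8056699 ]
```

View pics/w12.png

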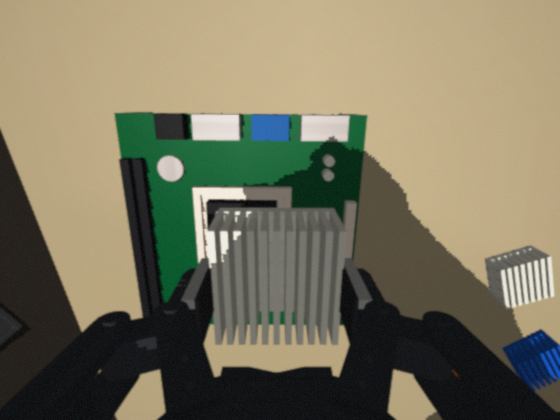

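```bash
python3 -m handwheel '[[-0.003,0.015,0,0,0,0,-0.2],[-0.002,0.01,0,0,0,0,-0.2],[0,0,0,0,0,0,-0.2],[0,0,-0.02,0,0,0,-0.2],[0,0,0,0,0,0,-0.2]]' 50; python3 - <<'E'
from h import *
c=snap("wrist","w13");print(get_obs()["tcp_pos"])
E
```

```text
time_s: 12.95
tcp_pos: [516.7, 306.3, 86.1]
ee_rot: [3.132, -0.217, -0.003]
ft_force: [-0.2, 0.2, -2.0]
gripper_width: 58.7
[517.05462121 306.57899375  87.10290153]
```

View pics/w13.png

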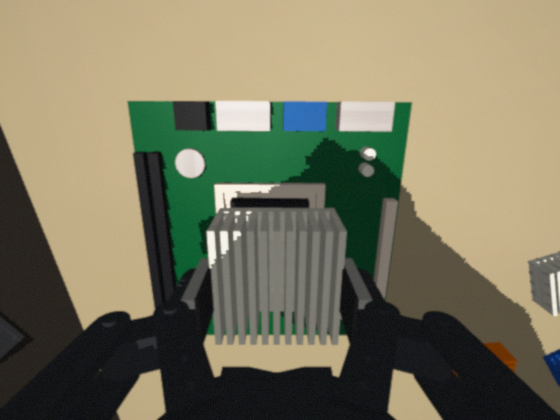

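```bash
python3 -m handwheel '[[-0.0003,0.0037,-0.01,0,0,0,-0.2],[0,0,-0.01,0,0,0,-0.2],[0,0,-0.008,0,0,0,-0.2],[0,0,0,0,0,0,-0.2]]' 50; python3 - <<'E'
from h import *
c=snap("wrist","w14");print(get_obs()["tcp_pos"])
E
```

```text
time_s: 13.4
tcp_pos: [516.5, 310.9, 58.5]
ee_rot: [3.133, -0.217, -0.002]
ft_force: [0.0, -1.3, -1.8]
gripper_width: 58.6
[516.81943687 311.06841433  59.1629825 ]
```

View pics/w14.png

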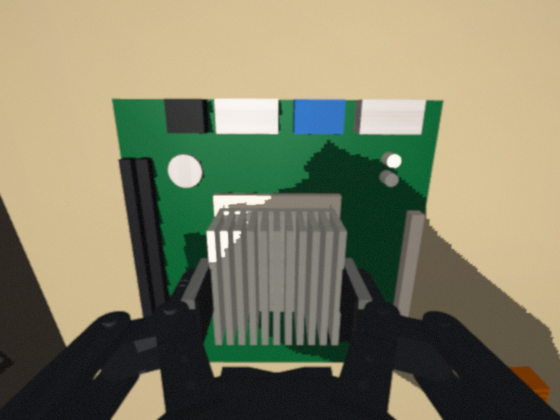

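Centred sideways: frame 213–341, heatsink foot 221–336. Lowering.

```bash
python3 -m handwheel '[[0,-0.0003,-0.0015,0,0,0,-0.2],[0,0,-0.001,0,0,0,-0.2],[0,0,0,0,0,0,-0.2]]' 50; python3 -m handwheel '[[0,0,-0.0006,0,0,0,-0.2],[0,0,-0.0005,0,0,0,-0.2],[0,0,0,0,0,0,-0.2]]'
```

```text
time_s: 13.75
tcp_pos: [517.2, 311.0, 57.4]
ee_rot: [-3.134, 0.217, -0.0]
ft_force: [-0.0, 0.5, -1.9]
gripper_width: 58.4
time_s: 14.05
tcp_pos: [517.1, 311.0, 56.2]
ee_rot: [-3.134, 0.217, 0.0]
ft_force: [-0.1, -0.4, -1.0]
gripper_width: 58.9
```

```bash
python3 -m handwheel '[[0,0,-0.0005,0,0,0,-0.2],[0,0,-0.0005,0,0,0,-0.2],[0,0,0,0,0,0,-0.2]]'; python3 -m handwheel '[[0,0,-0.0005,0,0,0,-0.2],[0,0,-0,0,0,0,-0.2],[0,0,0,0,0,0,-0.2]]'
```

```text
time_s: 14.35
tcp_pos: [517.1, 311.0, 55.2]
ee_rot: [-3.134, 0.217, 0.0]
ft_force: [-0.6, 0.2, -1.7]
gripper_width: 58.8
time_s: 14.65
tcp_pos: [517.1, 311.0, 55.2]
ee_rot: [-3.134, 0.217, -0.0]
ft_force: [-2.9, -2.0, 7.9]
gripper_width: 58.9
```

Contact at 7.9 N. Releasing and rising.

```bash
python3 -m handwheel '[[0,0,0.0005,0,0,0,-0.35],[0,0,0,0,0,0,-0.5],[0,0,0,0,0,0,-0.8],[0,0,0,0,0,0,-0.8],[0,0,0.02,0,0,0,-0.8]]'; python3 -m handwheel '[[0,0,0.04,0,0,0,-0.8],[0,0,0.03,0,0,0,-0.8],[0,0,0,0,0,0,-0.8]]'; python3 - <<'E'
from h import *
c=snap("wrist","w15");print(get_obs()["tcp_pos"])
E
```

```text
time_s: 15.15
tcp_pos: [516.0, 310.4, 73.5]
ee_rot: [3.132, -0.216, -0.004]
ft_force: [0.0, -0.8, -0.2]
gripper_width: 76.6
time_s: 15.45
tcp_pos: [518.8, 312.1, 149.2]
ee_rot: [-3.13, 0.217, -0.007]
ft_force: [1.0, -0.6, -0.4]
gripper_width: 77.3
[518.00406131 311.52335911 147.02557365]
```

View pics/w15.png

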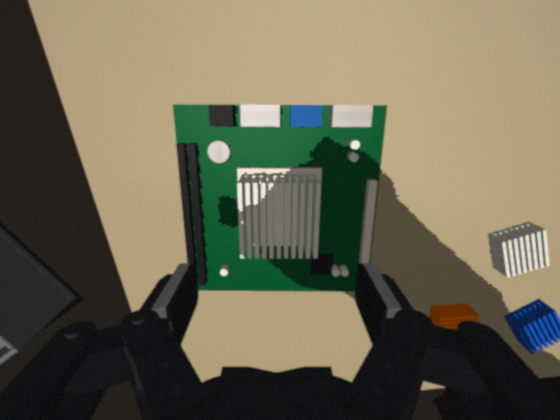

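The heatsink stands square over the socket. Now the large fan.

```bash
python3 -m handwheel '[[0.004,-0.025,0,0,0,-3,-0.8],[0.006,-0.04,0,0,0,-3,-0.8],[0.006,-0.045,0,0,0,-3.1,-0.8],[0.006,-0.045,0,0,0,0,-0.8],[0.006,-0.045,0,0,0,0,-0.8]]'; python3 -m handwheel '[[0.006,-0.045,0,0,0,0,-0.8],[0.006,-0.045,0,0,0,0,-0.8],[0.006,-0.045,-0.01,0,0,0,-0.8],[0.004,-0.03,-0.01,0,0,0,-0.8],[0,-0.01,0,0,0,0,-0.8]]'; python3 - <<'E'
from h import *
snap("top","t16")
c=snap("wrist","w16");print(get_obs()["tcp_pos"],get_obs()["ee_rot"])
t=load("t16");cv2.imwrite("pics/c16.png",crop(t,121,220,30,10))
E
```

```text
time_s: 16.0
tcp_pos: [544.4, 108.5, 144.1]
ee_rot: [3.106, -0.466, -0.002]
ft_force: [2.0, 0.6, -0.1]
gripper_width: 77.2
time_s: 16.5
tcp_pos: [565.6, -68.6, 122.9]
ee_rot: [3.104, -0.473, -0.005]
ft_force: [0.3, -0.4, 0.2]
gripper_width: 76.9
[566.18489203 -65.88790345 124.11363903] [ 3.10556774e+00 -4.69809386e-01 -2.95923859e-03]
```

View pics/w16.png

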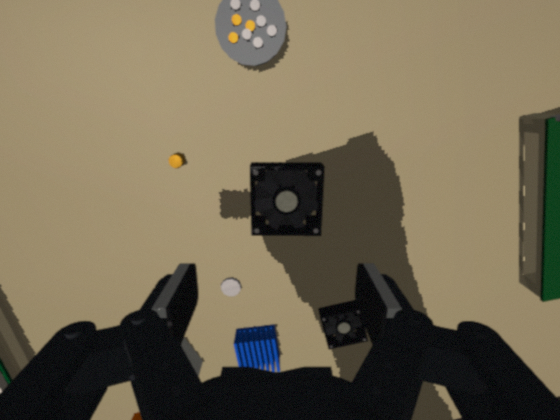

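View pics/c16.png

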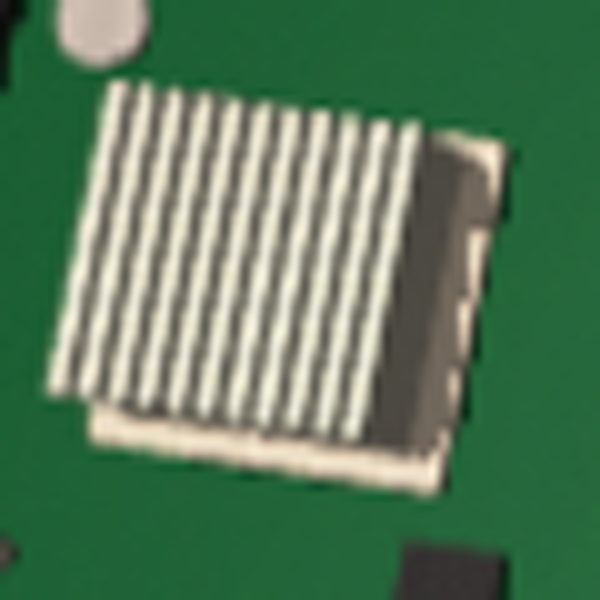

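The top view shows the heatsink's fin-top corners at crop (108,82), (424,122), (362,440), (46,395). In the wrist view the fan's corners are (250,163), (324,163), (322,236), (251,235), square with the jaws.

```bash
python3 - <<'E'
from h import *
t=load("t16");p=p2w(t,np.array([(108,82),(424,122),(362,440),(46,395)])/10-.45+[91,190],74);print("sink",p.mean(0),np.linalg.norm(np.roll(p,-1,0)-p,axis=1))
c=load("w16");p=p2w(c,[(250,163),(324,163),(322,236),(251,235)],20);print("fan",p.mean(0),np.linalg.norm(np.roll(p,-1,0)-p,axis=1))
E
python3 -m handwheel '[[0,-0.009,-0.03,0,0,0,-0.8],[0,0,-0.03,0,0,0,-0.8],[0.0,0,-0.02,0,0,0,-0.8],[0.0,0,0,0,0,0,-0.8],[0.0,0,0,0,0,0,-0.8]]'
```

```text
sink [517.138493   311.56564143  74.        ] [61.15205452 61.68331574 60.74244589 60.77620531]
fan [567.72740443 -78.9659112   20.        ] [58.75059763 63.07186112 60.9024495  62.08427398]
time_s: 17.1
tcp_pos: [567.1, -71.8, 45.5]
ee_rot: [-3.107, 0.463, 0.001]
ft_force: [0.5, -0.8, -0.2]
gripper_width: 77.2
```

```bash
python3 -m handwheel '[[-0.0002,-0.006,-0.012,0,0,0,-0.8],[0,0,-0.012,0,0,0,-0.8],[0.0,0,-0.01,0,0,0,-0.8],[0.0,0,-0.006,0,0,0,-0.8],[0.0,0,0,0,0,0,-0.6]]' 30;  python3 -m handwheel '[[0,0,0,0,0,0,-0.3],[0,0,0,0,0,0,-0.2],[0,0,0,0,0,0,-0.2],[0,0,0,0,0,0,-0.2]]'
```

```text
time_s: 17.6
tcp_pos: [566.4, -78.8, 4.2]
ee_rot: [3.107, -0.465, -0.002]
ft_force: [0.2, 0.4, 0.7]
gripper_width: 68.2
time_s: 18.0
tcp_pos: [567.1, -79.0, 5.4]
ee_rot: [-3.107, 0.465, -0.001]
ft_force: [-1.0, 0.4, -1.0]
gripper_width: 59.2
```

```bash
python3 -m handwheel '[[0,0,0.005,0,0,0,-0.2],[0,0,0.005,0,0,0,-0.2],[0,0,0,0,0,0,-0.2]]';python3 - <<'E'
from h import *
c=snap("wrist","w17");print(get_obs()["tcp_pos"],get_obs()["ee_rot"])
E
```

```text
time_s: 18.3
tcp_pos: [567.4, -79.1, 16.1]
ee_rot: [-3.107, 0.465, -0.002]
ft_force: [0.3, 0.9, -0.1]
gripper_width: 59.1
[567.25186431 -79.02240673  15.75566116] [-3.10694483e+00  4.64619744e-01 -1.50515057e-03]
```

View pics/w17.png

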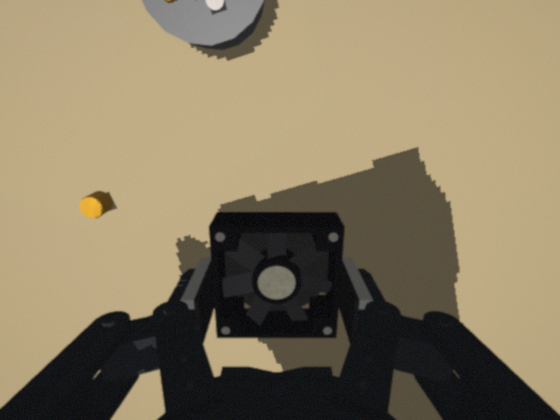

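```bash
python3 -m handwheel '[[0,0,0.03,0,0,0,-0.2],[0,0,0.04,0,0,0,-0.2],[-0.002,0.015,0.035,0,0,0,-0.2],[-0.004,0.03,0.02,0,0,3,-0.2],[-0.005,0.04,0,0,0,3,-0.2]]';python3 -m handwheel '[[-0.005,0.04,0,0,0,3.1,-0.2],[-0.005,0.04,0,0,0,0,-0.2],[-0.005,0.04,0,0,0,0,-0.2],[-0.005,0.04,0,0,0,0,-0.2],[-0.005,0.04,0,0,0,0,-0.2]]'; python3 -m handwheel '[[-0.005,0.04,0,0,0,0,-0.2],[-0.003,0.03,0,0,0,0,-0.2],[0,0.015,0,0,0,0,-0.2],[0,0,0,0,0,0,-0.2],[0,0,0,0,0,0,-0.2]]'
```

```text
time_s: 18.85
tcp_pos: [557.2, 5.5, 143.1]
ee_rot: [-3.127, 0.303, -0.007]
ft_force: [1.8, 1.5, -1.9]
gripper_width: 59.0
time_s: 19.35
tcp_pos: [530.4, 207.5, 140.2]
ee_rot: [-3.134, 0.217, -0.0]
ft_force: [0.4, -0.0, -0.7]
gripper_width: 59.0
time_s: 19.85
tcp_pos: [523.1, 289.8, 140.0]
ee_rot: [3.133, -0.218, -0.0]
ft_force: [0.4, -1.3, -0.4]
gripper_width: 59.2
```

```bash
python3 -m handwheel '[[-0.003,0.0105,0,0,0,0,-0.2],[-0.003,0.011,0,0,0,0,-0.2],[0,0,-0.02,0,0,0,-0.2],[0,0,-0.02,0,0,0,-0.2],[0,0,0,0,0,0,-0.2]]';python3 - <<'E'
from h import *
c=snap("wrist","w18");print(get_obs()["tcp_pos"],get_obs()["ee_rot"])
E
```

```text
time_s: 20.35
tcp_pos: [515.6, 312.3, 98.2]
ee_rot: [3.132, -0.216, -0.004]
ft_force: [-0.6, 0.0, -1.9]
gripper_width: 58.9
[516.27087492 312.55484876  99.57183886] [ 3.13305935e+00 -2.16517134e-01 -2.41564296e-03]
```

View pics/w18.png

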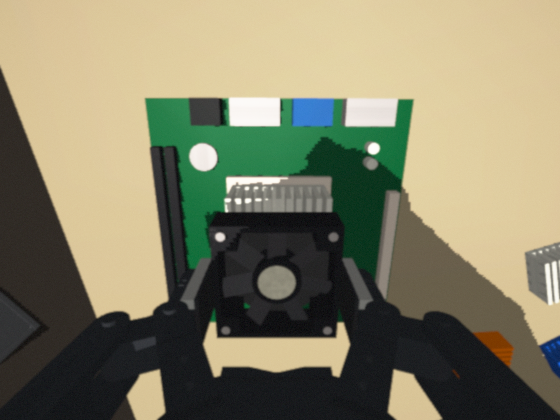

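```bash
python3 -m handwheel '[[0.0005,-0.001,-0.01,0,0,0,-0.2],[0,0,-0.006,0,0,0,-0.2],[0,0,-0.002,0,0,0,-0.2],[0,0,0,0,0,0,-0.2],[0,0,0,0,0,0,-0.2]]';python3 -m handwheel '[[0,0,-0.0006,0,0,0,-0.2],[0,0,-0.0005,0,0,0,-0.2],[0,0,0,0,0,0,-0.2]]'
```

```text
time_s: 20.9
tcp_pos: [517.6, 311.6, 82.5]
ee_rot: [-3.134, 0.217, -0.0]
ft_force: [0.1, 0.8, -0.6]
gripper_width: 59.1
time_s: 21.2
tcp_pos: [517.4, 311.5, 81.1]
ee_rot: [-3.134, 0.217, -0.0]
ft_force: [-0.0, 0.7, -0.3]
gripper_width: 59.1
```

```bash
python3 -m handwheel '[[0,0,-0.0006,0,0,0,-0.2],[0,0,-0.0005,0,0,0,-0.2],[0,0,0,0,0,0,-0.2]]';python3 -m handwheel '[[0,0,-0.0005,0,0,0,-0.2],[0,0,0,0,0,0,-0.2]]';python3 -m handwheel '[[0,0,-0.0005,0,0,0,-0.2],[0,0,0,0,0,0,-0.2]]'
```

```text
time_s: 21.5
tcp_pos: [517.4, 311.5, 79.9]
ee_rot: [3.134, -0.217, -0.0]
ft_force: [0.5, 0.1, -0.6]
gripper_width: 59.4
time_s: 21.7
tcp_pos: [517.4, 311.5, 79.4]
ee_rot: [3.134, -0.217, -0.0]
ft_force: [0.1, -0.0, -1.3]
gripper_width: 59.2
time_s: 21.9
tcp_pos: [517.4, 311.5, 79.2]
ee_rot: [-3.134, 0.217, -0.0]
ft_force: [-1.9, -1.2, 3.2]
gripper_width: 59.2
```

Contact at 3.2 N. Releasing.

```bash
python3 -m handwheel '[[0,0,0.0002,0,0,0,-0.35],[0,0,0,0,0,0,-0.5],[0,0,0,0,0,0,-0.8],[0,0,0,0,0,0,-0.8],[0,0,0.02,0,0,0,-0.8]]'; python3 -m handwheel '[[0,0,0.04,0,0,0,-0.8],[0,0,0.03,0,0,0,-0.8],[0,0,0,0,0,0,-0.8]]'; python3 - <<'E'
from h import *
c=snap("wrist","w19");print(get_obs()["tcp_pos"])
E
```

```text
time_s: 22.4
tcp_pos: [516.3, 310.8, 97.4]
ee_rot: [3.132, -0.216, -0.005]
ft_force: [0.5, 1.1, 0.3]
gripper_width: 77.0
time_s: 22.7
tcp_pos: [519.0, 312.5, 173.2]
ee_rot: [-3.13, 0.217, -0.007]
ft_force: [0.0, 0.7, -1.1]
gripper_width: 77.1
[518.22036114 312.0018606  171.03184774]
```

View pics/w19.png

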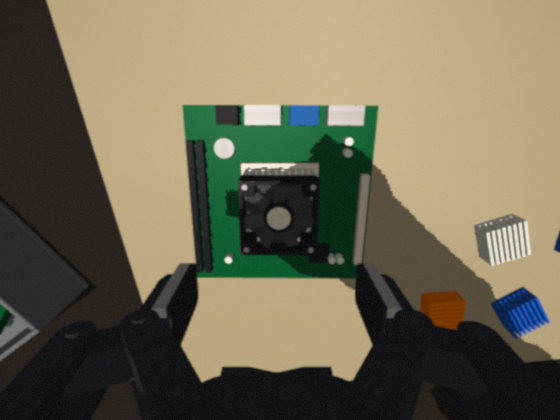

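The fan lies square on the heatsink. Next is the small aluminium heatsink, seen here at (503,240); it is neither the blue (522,312) nor the orange (442,308) one.

```bash
python3 -m handwheel '[[-0.008,-0.025,0,0,0,4,-0.5],[-0.014,-0.04,0,0,0,5,-0.5],[-0.014,-0.04,0,0,0,5,-0.5],[-0.014,-0.04,-0.01,0,0,5.1,-0.5],[-0.014,-0.04,-0.02,0,0,0,-0.5]]'; python3 -m handwheel '[[-0.011,-0.03,-0.02,0,0,0,-0.5],[-0.004,-0.012,0,0,0,0,-0.5],[0,0,0,0,0,0,-0.5]]'; python3 - <<'E'
from h import *
c=snap("wrist","w20");print(get_obs()["tcp_pos"])
E
```

```text
time_s: 23.25
tcp_pos: [452.9, 125.1, 139.1]
ee_rot: [-3.126, -0.312, -0.002]
ft_force: [2.0, -0.2, -1.2]
gripper_width: 64.3
time_s: 23.55
tcp_pos: [437.7, 83.0, 118.7]
ee_rot: [3.126, 0.303, -0.003]
ft_force: [1.1, 0.3, -0.4]
gripper_width: 63.8
[438.59506377  84.58427339 119.17127405]
```

View pics/w20.png

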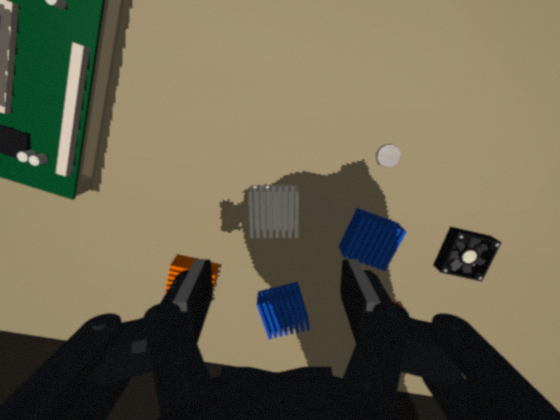

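The aluminium block (249–299,186–239) is square with the jaws. The blue look-alike on the right leaves about 40 px of room, enough for a finger at this opening.

```bash
python3 - <<'E'
from h import *
c=load("w20");p=p2w(c,[(249,190),(299,189),(298,238),(250,239)],22);print(p.mean(0),np.linalg.norm(np.roll(p,-1,0)-p,axis=1))
a=np.radians(11.2)
q=p2w(c,[(340,252),(356,210)],22);print([( (x-433)*np.cos(a)+(y-84)*np.sin(a), -(x-433)*np.sin(a)+(y-84)*np.cos(a)) for x,y,_ in q])
E
python3 -m handwheel '[[-0.004,0,-0.03,0,0,0,-0.4],[-0.001,0,-0.03,0,0,0,-0.4],[0.0,0,-0.02,0,0,0,-0.4],[0.0,0,0,0,0,0,-0.4],[0.0,0,0,0,0,0,-0.4]]'
```

```text
[432.5016936   83.12679021  22.        ] [39.6620609  42.34046617 40.14475469 42.42717744]
[(np.float64(-34.52165264830518), np.float64(-56.63511646885195)), (np.float64(3.146081655808013), np.float64(-67.26463481914749))]
time_s: 24.1
tcp_pos: [433.8, 85.6, 39.6]
ee_rot: [-3.126, -0.308, -0.0]
ft_force: [-0.2, -0.4, -0.2]
gripper_width: 60.1
```

```bash
python3 -m handwheel '[[-0.0008,-0.0019,-0.012,0,0,0,-0.4],[0,0,-0.012,0,0,0,-0.4],[0.0,0,-0.008,0,0,0,-0.4],[0.0,0,0,0,0,0,-0.4],[0.0,0,0,0,0,0,-0.1]]' 40;  python3 -m handwheel '[[0,0,0,0,0,0,0.1],[0,0,0,0,0,0,0.3],[0,0,0,0,0,0,0.3],[0,0,0,0,0,0,0.3]]'
```

```text
time_s: 24.6
tcp_pos: [432.7, 82.8, 7.4]
ee_rot: [3.127, 0.306, -0.0]
ft_force: [-0.6, 0.4, -0.3]
gripper_width: 47.3
time_s: 25.0
tcp_pos: [432.8, 82.7, 7.7]
ee_rot: [-3.126, -0.306, -0.001]
ft_force: [-0.8, 0.1, 7.0]
gripper_width: 38.8
```

```bash
python3 -m handwheel '[[0,0,0.005,0,0,0,0.3],[0,0,0.005,0,0,0,0.3],[0,0,0,0,0,0,0.3]]';python3 - <<'E'
from h import *
c=snap("wrist","w21");print(get_obs()["tcp_pos"],get_obs()["ee_rot"])
E
```

```text
time_s: 25.3
tcp_pos: [433.0, 82.7, 18.0]
ee_rot: [-3.126, -0.306, -0.002]
ft_force: [-0.1, -0.3, -1.0]
gripper_width: 39.6
[432.98900774  82.65197482  17.72444545] [-3.12641869e+00 -3.05919420e-01 -1.63456925e-03]
```

View pics/w21.png

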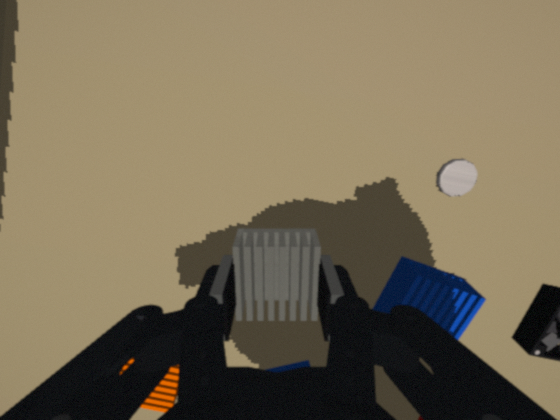

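```bash
python3 -m handwheel '[[0,0,0.03,0,0,0,0.3],[0,0,0.04,0,0,0,0.3],[0.002,-0.015,0.03,0,0,0,0.3],[0.004,-0.03,0,0,0,-3,0.3],[0.006,-0.04,0,0,0,-5,0.3]]';python3 -m handwheel '[[0.006,-0.04,0,0,0,-5.1,0.3],[0.006,-0.04,0,0,0,0,0.3],[0.006,-0.04,0,0,0,0,0.3],[0.006,-0.04,0,0,0,0,0.3],[0.006,-0.04,0,0,0,0,0.3]]';python3 -m handwheel '[[0.006,-0.04,0,0,0,0,0.3],[0.006,-0.04,0,0,0,0,0.3],[0.002,-0.02,0,0,0,0,0.3],[0,0,0,0,0,0,0.3]]'
```

```text
time_s: 25.85
tcp_pos: [445.2, -2.3, 118.2]
ee_rot: [-3.14, -0.088, -0.004]
ft_force: [1.0, -0.2, -1.1]
gripper_width: 39.0
time_s: 26.35
tcp_pos: [474.5, -204.1, 117.2]
ee_rot: [-3.141, 0.052, 0.0]
ft_force: [0.2, 0.3, -1.0]
gripper_width: 39.2
time_s: 26.75
tcp_pos: [487.9, -305.6, 116.8]
ee_rot: [3.14, -0.059, -0.001]
ft_force: [0.1, 0.4, -1.3]
gripper_width: 38.8
```

```bash
python3 -m handwheel '[[0.0015,-0.013,0,0,0,0,0.3],[0.001,-0.013,0,0,0,0,0.3],[0,-0.003,0,0,0,0,0.3],[0,0,-0.02,0,0,0,0.3],[0,0,0,0,0,0,0.3]]';python3 - <<'E'
from h import *
c=snap("wrist","w22");print(get_obs()["tcp_pos"],get_obs()["ee_rot"])
E
```

```text
time_s: 27.25
tcp_pos: [490.2, -330.6, 95.5]
ee_rot: [-3.14, 0.052, 0.004]
ft_force: [-0.6, -0.7, -0.9]
gripper_width: 38.8
[ 490.6115959  -330.76843208   96.54263171] [-3.14004478e+00  5.16693932e-02  2.69383910e-03]
```

View pics/w22.png

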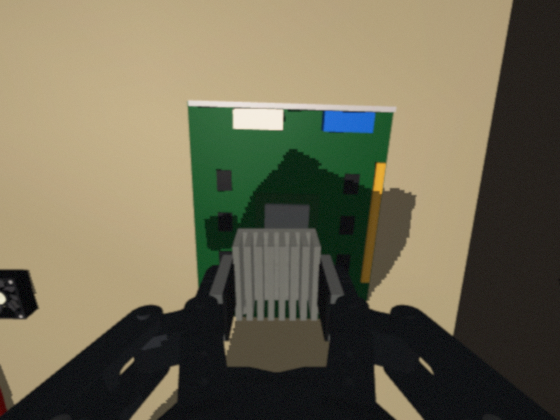

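The chip's far edge is visible at (264,205)–(309,205).

```bash
python3 - <<'E'
from h import *
c=load("w22");p=p2w(c,[(264,205),(309,205)],38);e=p[1]-p[0];n=np.array([e[1],-e[0],0])/np.linalg.norm(e)
print(p,np.linalg.norm(e),p.mean(0)+15*n)
q=p2w(c,[(232,237),(321,237),(318,320),(235,320)],96.5-8+22);print(q.mean(0))
E
```

```text
[[ 506.52105111 -323.5169057    38.        ]
 [ 505.51847973 -353.82685218   38.        ]] 30.32652312333311 [ 491.0279645  -338.17599055   38.        ]
[ 492.80551832 -331.48048251  110.5       ]
```

```bash
python3 -m handwheel '[[-0.0005,-0.0064,-0.02,0,0,0,0.3],[0,0,-0.018,0,0,0,0.3],[0,0,-0.008,0,0,0,0.3],[0,0,0,0,0,0,0.3],[0,0,0,0,0,0,0.3]]';python3 - <<'E'
from h import *
c=snap("wrist","w23");print(get_obs()["tcp_pos"],get_obs()["ee_rot"])
E
```

```text
time_s: 27.8
tcp_pos: [491.0, -337.8, 52.0]
ee_rot: [3.141, -0.052, 0.001]
ft_force: [0.7, -0.6, -1.1]
gripper_width: 38.9
[ 491.11473167 -337.91387276   52.21662235] [ 3.14061879e+00 -5.20662908e-02  1.54690778e-03]
```

View pics/w23.png

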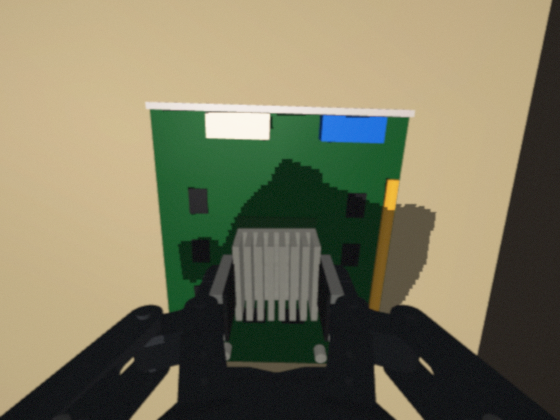

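```bash
python3 -m handwheel '[[-0.0005,0.0006,-0.003,0,0,0,0.3],[0,0,-0.0015,0,0,0,0.3],[0,0,0,0,0,0,0.3],[0,0,0,0,0,0,0.3]]';python3 -m handwheel '[[0,0,-0.0005,0,0,0,0.3],[0,0,-0.0005,0,0,0,0.3],[0,0,0,0,0,0,0.3]]';python3 -m handwheel '[[0,0,-0.0005,0,0,0,0.3],[0,0,0,0,0,0,0.3]]'
```

```text
time_s: 28.25
tcp_pos: [490.1, -337.2, 46.8]
ee_rot: [3.141, -0.052, 0.0]
ft_force: [-0.1, 0.0, 0.3]
gripper_width: 38.9
time_s: 28.55
tcp_pos: [490.1, -337.3, 45.8]
ee_rot: [3.141, -0.052, 0.0]
ft_force: [-1.1, 0.2, 2.8]
gripper_width: 39.0
time_s: 28.75
tcp_pos: [490.2, -337.3, 45.8]
ee_rot: [3.141, -0.053, 0.0]
ft_force: [-4.3, 1.9, 13.4]
gripper_width: 39.1
```

Contact at 13 N, so I'll back off 0.8 mm, release and rise.

```bash
python3 -m handwheel '[[0,0,0.0008,0,0,0,0.2],[0,0,0,0,0,0,-0.1],[0,0,0,0,0,0,-0.4],[0,0,0,0,0,0,-0.4],[0,0,0.02,0,0,0,-0.4]]'; python3 -m handwheel '[[0,0,0.04,0,0,0,-0.4],[0,0,0.03,0,0,0,-0.4],[0,0,0,0,0,0,-0.4]]'; python3 - <<'E'
from h import *
c=snap("wrist","w24");print(get_obs()["tcp_pos"])
E
```

```text
time_s: 29.25
tcp_pos: [489.0, -336.4, 64.2]
ee_rot: [-3.139, 0.052, 0.005]
ft_force: [0.4, -0.3, 0.0]
gripper_width: 59.5
time_s: 29.55
tcp_pos: [491.7, -338.3, 139.8]
ee_rot: [3.138, -0.053, 0.008]
ft_force: [0.4, -0.9, 0.4]
gripper_width: 59.8
[ 490.94052716 -337.71845645  137.69986295]
```

View pics/w24.png

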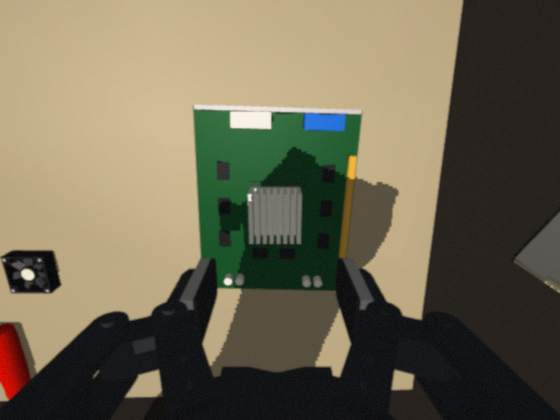

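The heatsink stands square on the chip. Now the small fan at (424.6,-92).

```bash
python3 -m handwheel '[[-0.006,0.025,0,0,0,1.3,-0.4],[-0.011,0.04,0,0,0,0,-0.4],[-0.011,0.04,0,0,0,0,-0.4],[-0.011,0.04,0,0,0,0,-0.4],[-0.011,0.04,0,0,0,0,-0.4]]'; python3 -m handwheel '[[-0.01,0.035,-0.01,0,0,0,-0.4],[-0.005,0.02,-0.02,0,0,0,-0.4],[-0.001,0.005,0,0,0,0,-0.4],[0,0,0,0,0,0,-0.4]]'; python3 - <<'E'
from h import *
snap("top","t25");t=load("t25");cv2.imwrite("pics/c25.png",crop(t,447,234,30,10))
c=snap("wrist","w25");print(get_obs()["tcp_pos"])
E
```

```text
time_s: 30.1
tcp_pos: [438.9, -150.6, 135.1]
ee_rot: [-3.141, 0.017, 0.002]
ft_force: [1.7, 0.5, 0.1]
gripper_width: 59.5
time_s: 30.5
tcp_pos: [423.8, -91.9, 105.6]
ee_rot: [-3.141, 0.015, 0.002]
ft_force: [0.4, -1.0, 0.3]
gripper_width: 59.8
[424.49119785 -93.16662851 106.22867801]
```

View pics/w25.png

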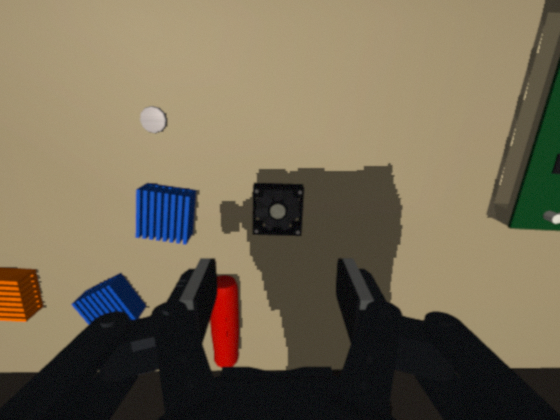

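View pics/c25.png

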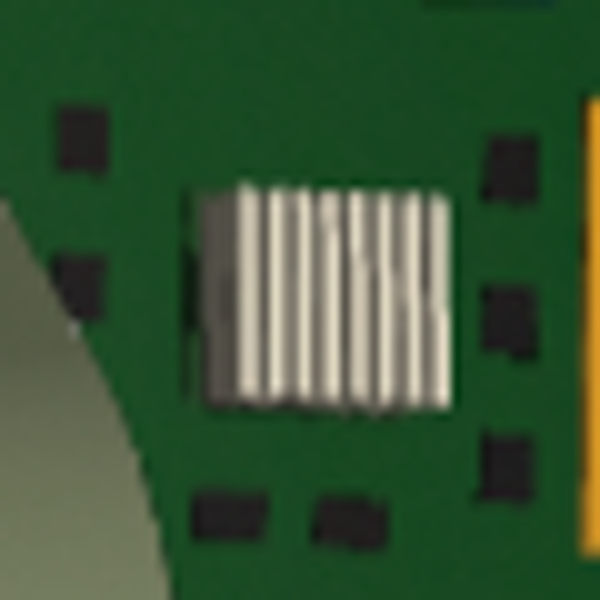

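```bash
python3 - <<'E'
from h import *
t=load("t25");p=p2w(t,np.array([(238,187),(450,193),(451,407),(241,405)])/10-.45+[417,204],60);print("sink",p.mean(0),np.linalg.norm(np.roll(p,-1,0)-p,axis=1))
c=load("w25");p=p2w(c,[(252,184),(304,184),(303,235),(253,235)],15);print("fan",p.mean(0),np.linalg.norm(np.roll(p,-1,0)-p,axis=1))
E
python3 -m handwheel '[[0.0003,0.001,-0.03,0,0,0,-0.4],[0,0,-0.03,0,0,0,-0.4],[0.0,0,-0.015,0,0,0,-0.4],[0.0,0,0,0,0,0,-0.4],[0.0,0,0,0,0,0,-0.4]]' 25
```

```text
sink [ 489.77036098 -336.06172004   60.        ] [41.25845022 41.59808702 40.63067317 42.34114183]
fan [425.26723209 -94.86859073  15.        ] [40.03386615 42.63494957 40.64966748 42.62807024]
time_s: 31.1
tcp_pos: [424.7, -92.0, 31.5]
ee_rot: [3.141, -0.019, 0.0]
ft_force: [-0.3, 0.6, 0.7]
gripper_width: 59.9
```

```bash
python3 -m handwheel '[[0.0002,-0.0013,-0.012,0,0,0,-0.4],[0,0,-0.01,0,0,0,-0.4],[0.0,0,-0.005,0,0,0,-0.4],[0.0,0,0,0,0,0,-0.4],[0.0,0,0,0,0,0,-0.1]]' 25;  python3 -m handwheel '[[0,0,0,0,0,0,0.1],[0,0,0,0,0,0,0.25],[0,0,0,0,0,0,0.25],[0,0,0,0,0,0,0.25]]'
```

```text
time_s: 31.6
tcp_pos: [424.5, -92.4, 4.0]
ee_rot: [-3.142, 0.017, 0.001]
ft_force: [-1.2, 0.2, 0.4]
gripper_width: 47.6
time_s: 32.0
tcp_pos: [424.7, -92.5, 4.3]
ee_rot: [3.142, -0.017, 0.001]
ft_force: [-2.1, 0.0, 7.5]
gripper_width: 39.4
```

```bash
python3 -m handwheel '[[0,0,0.005,0,0,0,0.25],[0,0,0.005,0,0,0,0.25],[0,0,0,0,0,0,0.25]]';python3 - <<'E'
from h import *
c=snap("wrist","w26");print(get_obs()["tcp_pos"],get_obs()["ee_rot"])
E
```

```text
time_s: 32.3
tcp_pos: [425.0, -92.6, 14.7]
ee_rot: [3.141, -0.017, 0.002]
ft_force: [-0.3, -0.1, 0.7]
gripper_width: 39.1
[424.92325361 -92.56601513  14.44863466] [ 3.14148218e+00 -1.69009573e-02  1.49571975e-03]
```

View pics/w26.png

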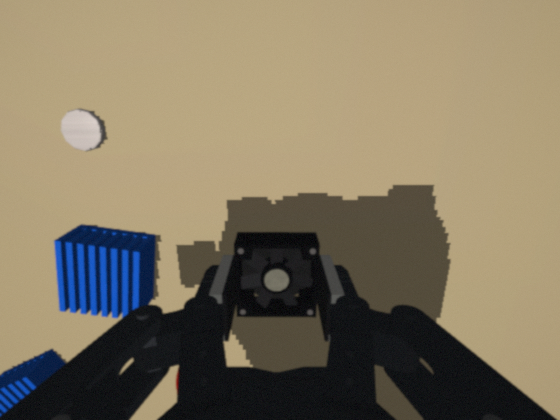

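```bash
python3 -m handwheel '[[0,0,0.03,0,0,0,0.25],[0,0,0.04,0,0,0,0.25],[0.003,-0.01,0.03,0,0,-1.3,0.25],[0.008,-0.03,0,0,0,0,0.25],[0.011,-0.04,0,0,0,0,0.25]]';python3 -m handwheel '[[0.011,-0.04,0,0,0,0,0.25],[0.011,-0.04,0,0,0,0,0.25],[0.01,-0.035,0,0,0,0,0.25],[0.005,-0.02,0,0,0,0,0.25],[0,0,0,0,0,0,0.25]]'; python3 -m handwheel '[[0,0,0,0,0,0,0.25],[0,0,0,0,0,0,0.25]]'
```

```text
time_s: 32.85
tcp_pos: [447.4, -172.4, 115.2]
ee_rot: [3.141, -0.048, 0.003]
ft_force: [-0.0, -0.1, -1.3]
gripper_width: 39.2
time_s: 33.35
tcp_pos: [483.3, -310.4, 113.6]
ee_rot: [3.14, -0.058, -0.0]
ft_force: [-0.2, 1.1, -0.3]
gripper_width: 39.1
time_s: 33.55
tcp_pos: [483.5, -306.4, 113.9]
ee_rot: [-3.141, 0.051, 0.0]
ft_force: [0.6, -0.2, -0.5]
gripper_width: 39.4
```

```bash
python3 -m handwheel '[[0.003,-0.013,0,0,0,0,0.25],[0.0035,-0.013,0,0,0,0,0.25],[0,-0.0045,0,0,0,0,0.25],[0,0,-0.02,0,0,0,0.25],[0,0,0,0,0,0,0.25]]';python3 -m handwheel '[[0,0,0,0,0,0,0.25],[0,0,0,0,0,0,0.25]]';python3 - <<'E'
from h import *
c=snap("wrist","w27");print(get_obs()["tcp_pos"],get_obs()["ee_rot"])
E
```

```text
time_s: 34.05
tcp_pos: [489.0, -337.7, 92.2]
ee_rot: [-3.14, 0.053, 0.004]
ft_force: [-0.3, 0.7, -0.9]
gripper_width: 39.2
time_s: 34.25
tcp_pos: [490.4, -338.1, 94.6]
ee_rot: [3.141, -0.052, 0.001]
ft_force: [0.3, 0.2, -0.4]
gripper_width: 38.9
[ 490.41908585 -338.13592863   94.72994906] [ 3.14075187e+00 -5.23276588e-02  1.18606532e-03]
```

View pics/w27.png

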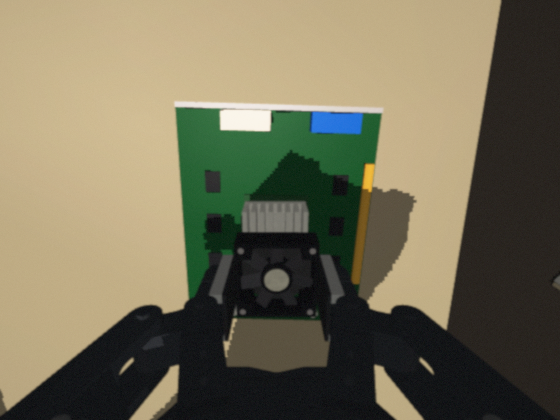

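```bash
python3 -m handwheel '[[0,0.0009,-0.012,0,0,0,0.25],[0,0,-0.01,0,0,0,0.25],[0,0,-0.005,0,0,0,0.25],[0,0,0,0,0,0,0.25],[0,0,0,0,0,0,0.25]]';python3 -m handwheel '[[0,0,-0.001,0,0,0,0.25],[0,0,-0.0005,0,0,0,0.25],[0,0,0,0,0,0,0.25]]'
```

```text
time_s: 34.8
tcp_pos: [490.1, -337.1, 66.9]
ee_rot: [-3.141, 0.052, 0.0]
ft_force: [1.0, 0.5, -0.6]
gripper_width: 39.5
time_s: 35.1
tcp_pos: [490.1, -337.1, 65.6]
ee_rot: [3.141, -0.052, 0.0]
ft_force: [0.1, 0.2, -0.3]
gripper_width: 39.5
```

```bash
python3 -m handwheel '[[0,0,-0.0005,0,0,0,0.25],[0,0,-0.0003,0,0,0,0.25],[0,0,0,0,0,0,0.25]]';python3 -m handwheel '[[0,0,-0.0004,0,0,0,0.25],[0,0,0,0,0,0,0.25]]'; python3 -m handwheel '[[0,0,-0.0003,0,0,0,0.25],[0,0,0,0,0,0,0.25]]'
```

```text
time_s: 35.4
tcp_pos: [490.1, -337.1, 64.7]
ee_rot: [-3.141, 0.052, -0.0]
ft_force: [-0.5, -0.1, 0.7]
gripper_width: 39.6
time_s: 35.6
tcp_pos: [490.1, -337.1, 64.4]
ee_rot: [3.141, -0.052, 0.0]
ft_force: [-0.7, -0.0, 2.4]
gripper_width: 39.5
time_s: 35.8
tcp_pos: [490.2, -337.1, 64.4]
ee_rot: [3.141, -0.052, 0.0]
ft_force: [-2.5, 1.8, 8.3]
gripper_width: 39.3
```

Contact. Backing off 0.5 mm, releasing and rising clear.

```bash
python3 -m handwheel '[[0,0,0.0005,0,0,0,0.15],[0,0,0,0,0,0,-0.1],[0,0,0,0,0,0,-0.4],[0,0,0,0,0,0,-0.4],[0,0,0.02,0,0,0,-0.4]]'; python3 -m handwheel '[[0,0,0.04,0,0,0,-0.4],[0,0,0.04,0,0,0,-0.4],[0,0,0.03,0,0,0,-0.4],[0,0,0,0,0,0,-0.4]]'; python3 -m handwheel '[[0,0.03,0.02,0,0,0,-0.4],[0,0.04,0,0,0,0,-0.4],[0,0.04,0,0,0,0,-0.4],[0,0.03,0,0,0,0,-0.4],[0,0,0,0,0,0,-0.4]]';  python3 - <<'E'
from h import *
t=snap("top","t28");s=snap("scene","s28");snap("wrist","w28")
a=np.hstack([crop(t,121,220,30,6),crop(t,447,234,30,6)])
u=w2p(s,[(516,311,60),(490,-337,60)])
b=np.hstack([crop(s,*u[0],30,6),crop(s,*u[1],30,6)])
cv2.imwrite("pics/c28.png",cv2.resize(np.vstack([a,b]),(600,600)))
E
```

```text
time_s: 36.3
tcp_pos: [489.0, -336.3, 82.7]
ee_rot: [-3.139, 0.052, 0.005]
ft_force: [0.1, -0.2, -0.7]
gripper_width: 59.7
time_s: 36.7
tcp_pos: [491.6, -338.1, 198.6]
ee_rot: [3.138, -0.053, 0.008]
ft_force: [-0.2, -0.4, -0.2]
gripper_width: 59.6
time_s: 37.2
tcp_pos: [490.3, -193.0, 214.1]
ee_rot: [-3.14, 0.044, 0.001]
ft_force: [-0.0, 0.0, -0.2]
gripper_width: 59.7
```

View pics/c28.png

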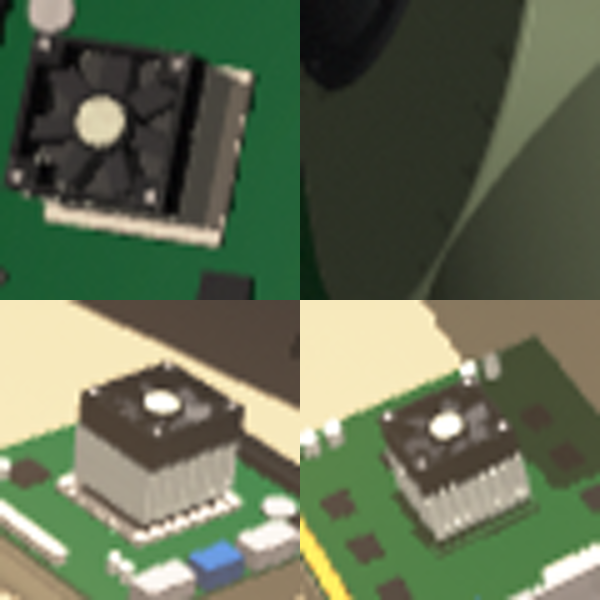

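View pics/t28.png

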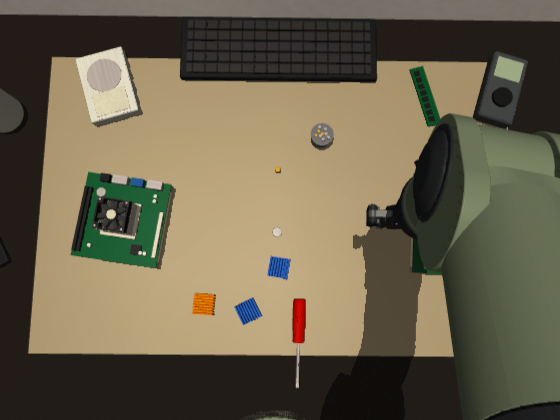

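Both stacks are level and aligned, and the pot is still at (322,135). The arm hides the small stack in the top view, so I'll clear it and measure both.

```bash
python3 -m handwheel '[[0,0.04,0,0,0,0,-0.4],[0,0.045,0,0,0,0,-0.4],[0,0.045,0,0,0,0,-0.4],[0,0.03,0,0,0,0,-0.4],[0,0,0,0,0,0,-0.4]]';  python3 - <<'E'
from h import *
t=snap("top","t29")
cv2.imwrite("pics/c29.png",np.hstack([crop(t,121,220,20,10),crop(t,447,234,20,10)]))
E
```

```text
time_s: 37.85
tcp_pos: [490.4, -34.2, 214.3]
ee_rot: [-3.14, 0.047, -0.0]
ft_force: [0.0, -1.0, -0.5]
gripper_width: 59.4
```

View pics/c29.png

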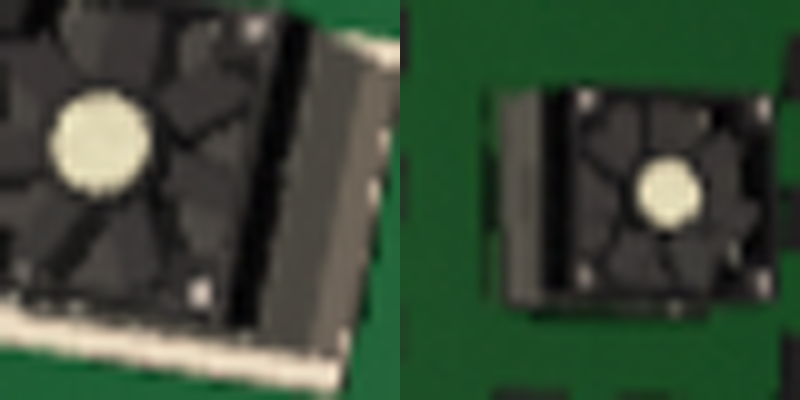

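```bash
python3 - <<'E'
from h import *
t=load("t29")
print(p2w(t,(101+9.55,200+13.75),94),p2w(t,(427+26.25,214+18.75),75))
job_done()
E
```

```text
[[517.75342394 311.48568087  94.        ]] [[ 489.47687723 -334.66379504   75.        ]]
the job is handed in; nothing more can be done
```

I built both stacks in the order given and handed the job in at about 38 s of the 118 s allowed. The hand-in reports no verdict, so the results below are from my own last checks.

- **Square board:** the processor is in its socket, the large heatsink stands on it and the large fan lies on that. The large fan's hub measured about 2.5 mm from the socket centre and less than 1 mm from the heatsink centre.
- **Oblong board:** the small aluminium heatsink is on the chip and the small fan lies on it. That fan's hub measured about 2.4 mm from the chip centre and about 1.5 mm from the heatsink centre.
- **Last views:** both stacks look level and square with their boards in the scene view. The arm was raised and clear, the grip open, and the pot of screws still at its starting pixel.

**What went wrong on the way:** my first grip on the processor was too high, on its top edge. I opened the fingers and gripped about 3 mm lower before lifting.

The camera readings of a position disagreed by up to about 3 mm. I did not measure the final heights directly; I judged them from where each part made contact as it was set down.

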